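Make up the field kit and the bench kit at the instrument stand

TASK

Make up the two loan kits from the stock between the trays. Field kit (the tray with the spring-clip battery cradle): push the battery pack down into the cradle until both clips snap over it and it sits fully home, and stand the slim dummy load in that tray's pocket. Bench kit (the tray with three pockets): lay the panel meter, display up, in the long pocket, stand the wide dummy load in the larger square pocket and the heat sink, fins up, in the smaller one; leave the demo board and mug where they are.

Things in the scene. Friction and masses are not known exactly. Their poses are not given: they have to be found in the camera images.
- battery_mid (a point): Centre of the battery pack: grey and black rectangular pack, 70 x 34 x 26 mm (x, y, z), 0.12 kg, lying flat; three brass contacts on top near one end. Long axis is x; z up. Either way round is right in the cradle. At the start its x axis is within 0.5 rad of world x (the same for all the stock).
- slim_load_mid (a point): Centre of the slim dummy load: upright black ribbed cylinder, body 30 mm diameter and 46 mm tall with a 16 mm steel connector on top, 56 mm tall overall; centre 28 mm above its underside. z up.
- wide_load_mid (a point): Centre of the wide dummy load: upright black ribbed cylinder, body 48 mm diameter and 30 mm tall with a 20 mm steel connector on top, 40 mm tall overall; centre 20 mm above its underside. z up.
- meter_mid (a point): Centre of the panel meter: off-white box 84 x 44 x 30 mm (x, y, z) with a dark display and three round buttons on top. Long axis is x; z up.
- heatsink_mid (a point): Centre of the heat sink: bare aluminium block with six upright fins, 36 x 36 x 30 mm; fins run along its x; z up. It acts as a solid block and may be gripped on any side.
- field_tray: Field kit tray, fixed: white, 160 x 200 mm (x, y), low dark steel edges. Origin at the centre of its underside, z up. Floor top at z = 4 mm; edges and pocket ridges (3 mm wide) rise to z = 10 mm. Square pocket for the slim load, 56 x 56 mm inside, centred at x = 0, y = -53 mm; battery cradle at y = +45 mm.
- cradle (a point): Centre of the cradle bed's top (z 14 mm over the table; axes of the tray). Black bed 68 x 30 mm, open at its long sides; 20 mm wide sprung clips at its +x and -x ends, 65 mm apart at 30 mm above the bed, flaring to 83 mm at the top, 47 mm up. Pack goes long axis along x; push straight down, 5 to 15 N, till the clips snap over its top; home, its centre is 13 mm above the bed.
- bench_tray: Bench kit tray, fixed: white, 180 x 200 mm (x, y), low edges. Origin at the centre of its underside, z up. Floor top at z = 4 mm; edges and ridges (3 mm wide) rise to z = 10 mm. Pockets (inside): long, 66 x 106 mm (long side along y), at x = -50, y = 0 mm; larger square, 72 mm, at x = +44, y = +50 mm; smaller square, 54 mm, at x = +44, y = -50 mm.
- demo_board: Bystander: green circuit board on brass feet, 110 x 160 mm, 18 mm tall, beyond the left-hand tray. Origin at its centre, underside. Leave alone.
- mug: Bystander: white ceramic mug, 80 mm diameter, 92 mm tall, beyond the right-hand tray. Origin at the centre of its underside. Leave alone.
Mind the look-alikes: they are no part of the job. Leave any pink or turquoise look-alike of the part that bears heatsink_mid alone.

How it is judged:
By the outcome, as a careful person would: the job done as asked, in the order asked, and still so for the second after the job is handed in, with the robot touching nothing.
It also fails if it takes over 115 s, if anything falls off the work surface, if the arm or the gripper's body presses on something with over 40 N, if the wrist force passes 120 N, or if a joint passes its speed limit or range.

ROBOT

A 6-joint arm with a two-finger parallel gripper is mounted at the origin on the work surface. World frame = base frame: x ahead of the robot, y to its left, z up, the work surface at z = 0. Lengths are in m, angles in rad, forces in N, time in s.
With the tool pointing down it reaches from about 0.375 to 0.9 m from the base axis. Payload 3.1 kg.
Tool frame: the origin (TCP) lies at the very end of the fingers, on their centre line; the grasp point (between the pads) lies 19 mm behind it; z points along the fingers, y is the direction in which the jaws open and shut (so a half turn about z gives the same grasp; the last joint's range is limited). The gripper opens to 87 mm and grips with 3 to 60 N. Pads are 19 mm wide; open, the fingers measure 117 mm over their backs; the gripper's body (75 mm by 190 mm) begins 51 mm behind the grasp point.
Start: joints at [1.071, 0.527, 1.433, -0, 1.181, -0.178], TCP at [0.197, 0.593, 0.223] pointing down, gripper open.
Joint ranges: [-3.08, 3.08], [-0.75, 2.2], [0.22, 2.44], [-1.43, 4.57], [0, 2.65], [-2.85, 2.85]. Speed limits (rad/s): [2.79, 2.79, 3.14, 3.14, 3.14, 3.14].

INTERFACE

Orientations are given as a unit quaternion [x, y, z, w].
In Python, from rig import robot gives the robot as it stands. The module is installed in compiled form; this text tells all that it offers.
- The arm moves only by the tool send_rows, never from a script. Its argument "deltas" is a list of rows, each an object of numbers: "tx", "ty", "tz": the shift along the tool's x, y, z in cm; "rx", "ry", "rz": the turn, a rotation vector about the tool's x, y, z in rad. A call has 1 to 5 rows; each row is the pose to reach, as a shift and turn from the pose commanded when the call began, along the tool's axes at that moment; what a row does not reach only later rows make up. A row lasts 1/12 s, in which the tool goes at most 41.7 mm and 7.16 degrees, less where a joint would pass 70% of its speed; a pose out of reach is approached as far as the arm can. A call with a gripper value outside its range is refused whole. "claw" is the finger opening in cm, from 0 to 8.7, set as the call begins (left out, the last holds). The fingers move at their own pace and stop on an object; "squeeze" is the grip in N (left out, the last holds). Time passes only in rows, so rows that repeat a pose let the fingers close. It gives the time, the measured TCP pose, the force and the opening at its end, in the units of the state.
- robot.get_obs(): the state, without advancing time (a new reading comes with each control period).
- robot.camera(name): name is "scene" or "top" or "wrist"; returns a dict with "color" (480x640x3 uint8, red, green, blue), "z_map" (480x640 float32, m along the optical axis (not along the pixel's ray), 0 where there is no reading), "intrinsics" (3x3 intrinsics, pixels), "R" (3x3) and "t" (3): a world point X has camera coordinates R X + t; the wrist camera has in their place "tool_from_camera" (4x4, takes a point from camera to tool coordinates, whose origin is the TCP and whose axes are the flange's). Camera axes: x right, y down, z forward; pixel columns grow to the right and rows downward; lengths in m; the calibration is good to about 2 mm. A picture is of the moment at which its call begins: read the wrist's pose just before it.
- robot.hand_in(): hands the job in, once; it reports no verdict.
Trained networks look in the newest picture that a camera, given by its name, has taken for a name from the list of things; names that differ only in an ending like _2 or _b are one class to them, and where a whole thing is asked for, a point or a joint stands for the part that bears it (a point fixed in the world has none). Each returns a list of dicts, best first, with "p" (0 to 1); they miss things now and then, are a little off and sometimes report something else, mostly with a low value. They report only what shows in the picture. A call takes as long as a camera call. They do not tell look-alikes from the thing itself.
- robot.outline_of(label, camera): "pixels" (480x640 bool, what is visible of it) and "xy" ([column, row] in pixels, amid what is visible of it).
- robot.tip_of(label, camera): "xy" ([column, row] in pixels: a listed point, or the origin of a listed thing).
The state is a dict: "time": time; "q": joint angles; "joint_velocities": joint speeds; "joint_torque": joint torques, N m; "position": TCP position; "tool_rot": TCP orientation; "ft_force": force on the tool from outside, world axes, zero at the start; "moment": the same for the moment, N m; "grip_width": finger opening in m.
Only numpy, scipy, OpenCV 4.12 (cv2) and the standard library are available. Lean on these libraries where they do the work, as an engineer would, in place of code of your own. Each camera call takes 0.05 s, during which the arm holds its last target.

## Working session

There is one attempt and no reset: what is moved stays moved. The work goes in short steps, Python scripts to look and compute and a tool call to move; the robot and the scene stay as the last step left them, time stands still between calls to the robot, and variables do not carry over. Pictures are saved under pics/ and viewed, and the job is handed in when it is done.

Besides the shell and the picture viewer there is one more tool, called after "Request:" as name([rows], argument=value, ...), one row to a line, values as JSON. send_rows: Moves the arm, as the interface text tells. Its arguments: {"type":"object","properties":{"deltas":{"type":"array","items":{"type":"object","properties":{"tx":{"type":"number"},"ty":{"type":"number"},"tz":{"type":"number"},"rx":{"type":"number"},"ry":{"type":"number"},"rz":{"type":"number"}}}},"claw":{"type":"number"},"squeeze":{"type":"number"}},"required":["deltas"]}

```bash
mkdir -p pics
python3 - <<'E'
from rig import robot
import cv2,numpy as np
o=robot.get_obs();print({k:np.round(v,4) for k,v in o.items()})
for n in ["scene","top"]:
    c=robot.camera(n);cv2.imwrite(f"pics/{n}0.png",c["color"][:,:,::-1])
    print(n,c["intrinsics"],c["R"],c["t"])
c=robot.camera("wrist");print(c["tool_from_camera"],c["intrinsics"])
E
```

```text
{'time': np.float64(0.0), 'q': array([ 1.0715,  0.5285,  1.4339, -0.    ,  1.1814, -0.1785]), 'joint_velocities': array([ 0.0001, -0.0015,  0.0011,  0.001 ,  0.0022,  0.0009]), 'joint_torque': array([-2.10000e-03, -4.40051e+01, -1.76587e+01,  6.31000e-02,
        5.84000e-02, -2.00000e-04]), 'position': array([0.1967, 0.5925, 0.2216]), 'tool_rot': array([ 1.597e-01,  9.872e-01, -1.000e-03, -4.000e-04]), 'ft_force': array([0.0228, 0.0373, 0.0618]), 'moment': array([-0.0015,  0.026 , -0.0385]), 'grip_width': np.float64(0.0872)}
scene [[563.80767883   0.         323.05951289]
 [  0.         563.80767883 233.05127151]
 [  0.           0.           1.        ]] [[ 0.58390356  0.81179142 -0.00716376]
 [ 0.44051043 -0.32423693 -0.83715051]
 [-0.68191436  0.48565945 -0.54692569]] [-0.34710066 -0.20645045  1.3661466 ]
top [[445.59003174   0.         318.52186037]
 [  0.         445.59003174 243.47329154]
 [  0.           0.           1.        ]] [[ 0.02887326 -0.9995105   0.01204544]
 [-0.9885314  -0.03033893 -0.14793653]
 [ 0.14822956 -0.00763589 -0.9889235 ]] [-0.01061229  0.57061905  0.94170898]
[[-5.22636762e-04 -9.52597443e-01 -3.04233198e-01  8.38890650e-02]
 [ 9.99999849e-01 -5.50170343e-04  4.77981677e-06 -3.48535667e-06]
 [-1.71933324e-04 -3.04233149e-01  9.52597586e-01 -1.61478398e-01]
 [ 0.00000000e+00  0.00000000e+00  0.00000000e+00  1.00000000e+00]] [[351.78636779   0.         318.04519983]
 [  0.         351.78636779 243.6080679 ]
 [  0.           0.           1.        ]]
```

View pics/top0.png

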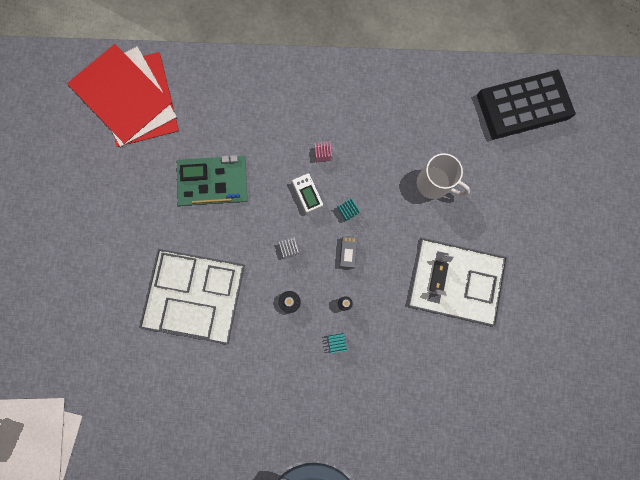

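View pics/scene0.png

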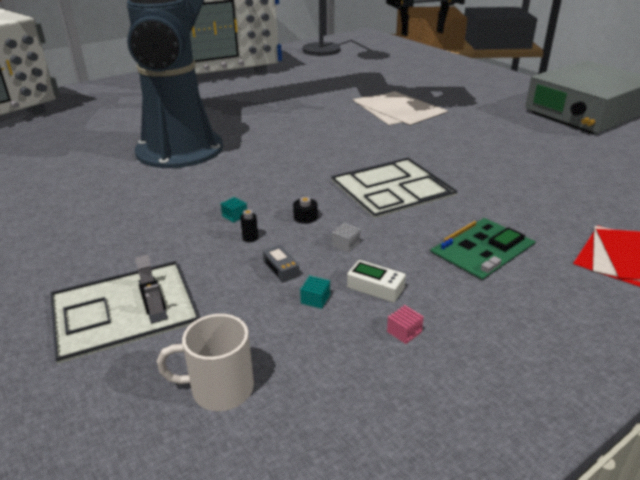

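```bash
cat > h.py <<'E'
from rig import robot
import cv2,numpy as np
from scipy.spatial.transform import Rotation as Rot
def cloud(name):
    o=robot.get_obs();c=robot.camera(name);z=c["z_map"];K=c["intrinsics"]
    v,u=np.mgrid[0:480,0:640]
    P=np.stack([(u-K[0,2])/K[0,0]*z,(v-K[1,2])/K[1,1]*z,z],-1)
    if name=="wrist":
        T=c["tool_from_camera"];R=Rot.from_quat(o["tool_rot"]).as_matrix()
        W=(P@T[:3,:3].T+T[:3,3])@R.T+o["position"]
    else: W=(P-c["t"])@c["R"]
    W[z==0]=np.nan
    return c,W,o
def proj(c,X): 
    p=c["R"]@np.array(X)+c["t"];K=c["intrinsics"];return (K@p/p[2])[:2]
def rect(pts):
    r=cv2.minAreaRect((pts[:,:2]*1000).astype(np.float32));return r
E
python3 - <<'E'
from h import *
c,W,o=cloud("top")
np.save("top0.npy",W)
print("table z",np.nanmedian(W[330:400,250:300,2]))
hsv=cv2.cvtColor(c["color"],cv2.COLOR_RGB2HSV)
for l in ["battery_mid","slim_load_mid","wide_load_mid","meter_mid","heatsink_mid","field_tray","bench_tray","demo_board","mug"]:
    for r in robot.outline_of(l,"top")[:4]:
        m=r["pixels"];Q=W[m];Q=Q[~np.isnan(Q[:,2])]
        if r["p"]<.2 or len(Q)<10: continue
        zt=np.percentile(Q[:,2],90);T=Q[Q[:,2]>zt-0.006]
        rr=rect(Q)
        print(l,round(r["p"],2),np.round(r["xy"]),"zt",round(zt,4),"mean top",np.round(T.mean(0),4),"rect",np.round(rr[0]),np.round(rr[1]),round(rr[2],1),c["color"][m].mean(0).round())
    for r in robot.tip_of(l,"top")[:4]:
        if r["p"]>.2: print("   tip",np.round(r["xy"],1),round(r["p"],2))
E
```

```text
table z -0.00018196656817569214
battery_mid 0.81 [346. 252.] zt 0.0282 mean top [ 0.5568 -0.0604  0.0258] rect [558. -61.] [34. 70.] 86.3 [138. 135. 135.]
   tip [345.6 251.5] 0.83
slim_load_mid 0.55 [347. 302.] zt 0.0558 mean top [ 0.4422 -0.055   0.0555] rect [442. -55.] [26. 30.] 1.6 [89. 84. 80.]
   tip [345.6 304.2] 0.47
wide_load_mid 0.66 [290. 301.] zt 0.0394 mean top [0.4428 0.0679 0.0394] rect [444.  68.] [49. 48.] 2.0 [76. 72. 71.]
   tip [288.8 298.3] 0.92
meter_mid 0.6 [308. 189.] zt 0.0323 mean top [0.689  0.0358 0.03  ] rect [689.  36.] [84. 44.] 25.8 [149. 157. 149.]
meter_mid 0.44 [347. 302.] zt 0.0558 mean top [ 0.4422 -0.055   0.0555] rect [442. -57.] [27. 34.] 5.8 [89. 84. 81.]
   tip [310.4 190.9] 0.88
heatsink_mid 0.86 [338. 346.] zt 0.0305 mean top [ 0.3564 -0.0407  0.0293] rect [357. -42.] [37. 38.] 11.3 [ 62. 130. 129.]
heatsink_mid 0.86 [321. 155.] zt 0.03 mean top [0.7915 0.0023 0.0288] rect [797.   2.] [48. 39.] 4.1 [142.  90. 106.]
heatsink_mid 0.63 [287. 248.] zt 0.0302 mean top [0.5617 0.0729 0.0295] rect [565.  73.] [40. 38.] 19.6 [136. 134. 139.]
heats
[... 161 characters left out ...]
2.6] 0.83
   tip [347.8 209.6] 0.62
   tip [432.4 182.9] 0.56
field_tray 0.87 [456. 282.] zt 0.0108 mean top [ 0.4996 -0.3056  0.0103] rect [ 501. -315.] [206. 165.] 78.5 [185. 184. 179.]
   tip [454.8 282.1] 0.83
bench_tray 0.88 [195. 296.] zt 0.009 mean top [0.448  0.2875 0.0059] rect [450. 288.] [207. 186.] 81.0 [186. 185. 180.]
   tip [192.1 297.5] 0.77
demo_board 0.71 [212. 179.] zt 0.0172 mean top [0.7246 0.2752 0.0164] rect [721. 262.] [118. 168.] 6.1 [ 73. 102.  85.]
   tip [208.8 177.9] 0.57
   tip [344.7 253.8] 0.36
mug 0.66 [442. 177.] zt 0.0895 mean top [ 0.7302 -0.2601  0.0897] rect [ 730. -275.] [ 93. 112.] 9.9 [129. 123. 122.]
   tip [456.4 282.7] 0.7
   tip [431.2 183.3] 0.65
```

Run:
```python
from h import *
c,W,o=cloud("top")
for l,xy in [("battery_mid",(.558,-.061)),("meter_mid",(.689,.036)),("heatsink_mid",(.563,.073)),("wide",(.443,.068)),("slim",(.442,-.055))]:
    d=np.hypot(W[:,:,0]-xy[0],W[:,:,1]-xy[1])<.055
    for lo,hi in [(.012,.07),(.022,.034)]:
        T=W[d&(W[:,:,2]>lo)&(W[:,:,2]<hi)]
        rr=rect(T);print(l,lo,len(T),np.round(rr[0],1),np.round(rr[1],1),round(rr[2],1))
# trays: rectified top-down view at 1mm/px
def ortho(cx,cy,s,name):
    g=np.zeros((300,300,3),np.uint8)
    for i in range(300):
        for j in range(300):
            X=[cx+(150-i)*.001,cy+(150-j)*.001,.008]
            p=proj(c,X); 
            g[i,j]=c["color"][int(round(p[1])),int(round(p[0]))] if 0<=p[1]<479 and 0<=p[0]<639 else 0
    return g
a=ortho(.501,-.315,1,"f");b=ortho(.45,.288,1,"b")
z=c["color"][210:290,260:380];z=cv2.resize(z,(600,400),interpolation=cv2.INTER_CUBIC)
cv2.imwrite("pics/trays.png",np.hstack([b,a])[:,:,::-1]);cv2.imwrite("pics/z1.png",z[:,:,::-1])
for n,(cx,cy) in dict(f=(.501,-.315),b=(.45,.288)).items():
    # white/edge rect from brightness
    g=(a if n=="f" else b);h=cv2.cvtColor(g,cv2.COLOR_RGB2GRAY)
    m=(h>140).astype(np.uint8)
    k,lab,st,ce=cv2.connectedComponentsWithStats(m)
    for i in range(1,k):
        if st[i,4]>500:
            q=np.argwhere(lab==i);P=np.c_[cx*1000+150-q[:,0],cy*1000+150-q[:,1]].astype(np.float32)
            rr=cv2.minAreaRect(P);print(n,st[i,4],np.round(rr[0],1),np.round(rr[1],1),round(rr[2],1))
```

```text
battery_mid 0.012 477 [557.8 -60.7] [34.2 70.2] 86.3
battery_mid 0.022 455 [557.9 -60.7] [34.1 70. ] 86.3
meter_mid 0.012 726 [690.2  35.6] [85.  44.2] 25.8
meter_mid 0.022 693 [690.2  35.5] [85.  44.2] 25.6
heatsink_mid 0.012 109 [562.9  73.4] [36.4 36. ] 18.8
heatsink_mid 0.022 99 [562.9  73.3] [36.2 36. ] 19.5
wide 0.012 378 [442.   68.3] [45.9 46. ] 2.2
wide 0.022 308 [442.   68.3] [45.9 46. ] 2.2
slim 0.012 159 [442.2 -54.9] [28.7 28.6] 27.8
slim 0.022 5 [437.4 -42.1] [13.8  1.7] 19.4
f 20148 [ 499.1 -310.9] [193.6 154.3] 78.9
f 2741 [ 489.3 -362.2] [53.7 56.2] 78.4
b 14390 [449.5 285.4] [193.6 173.9] 81.2
b 4885 [500.1 328.7] [72.2 72.7] 80.3
b 2717 [484.6 229.7] [53.8 54.5] 81.7
b 6651 [400.1 292.9] [105.9  66.6] 81.9
```

View pics/trays.png

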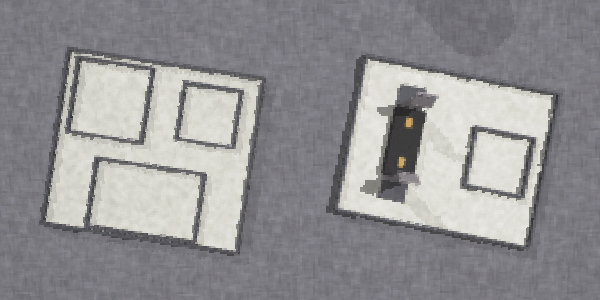

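View pics/z1.png

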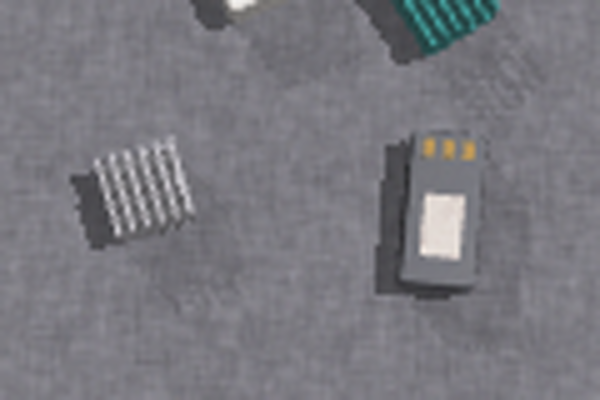

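```bash
cat >> h.py <<'E'
def go(x,y,z,psi):
    o=robot.get_obs();R=Rot.from_quat(o["tool_rot"]).as_matrix();p=o["position"]
    cur=np.degrees(np.arctan2(R[1,1],R[0,1]));d=(psi-cur+90)%180-90
    # also level the tool: desired R
    a=np.radians(cur+d);Y=np.array([np.cos(a),np.sin(a),0]);Z=np.array([0,0,-1.]);Rd=np.c_[np.cross(Y,Z),Y,Z]
    rv=Rot.from_matrix(R.T@Rd).as_rotvec();t=R.T@(np.array([x,y,z])-p)*100
    n=max(np.linalg.norm(t)/4.17,np.degrees(np.linalg.norm(rv))/7.16)
    print("t=%.2f pos"%o["time"],np.round(p,4),"psi %.1f"%cur,"F",np.round(o["ft_force"],1),"w",round(float(o["grip_width"]),4),"q",np.round(o["q"],2))
    print("  tx %.2f ty %.2f tz %.2f rx %.3f ry %.3f rz %.3f  rows>=%.1f"%(*t,*rv,n))
E
python3 -c "
from h import *
go(.558,-.061,.13,86.3)"
```

```text
t=1.15 pos [0.197  0.5931 0.2225] psi 71.6 F [ 0.2  0.4 -0.3] w 0.087 q [ 1.07  0.53  1.43 -0.    1.18 -0.18]
  tx -54.88 ty -50.69 tz 9.26 rx -0.000 ry 0.000 rz -0.256  rows>=18.1
```

Request:
send_rows([
  {"tx": -13.7, "ty": -12.7, "tz": 2.3},
  {"tx": -13.7, "ty": -12.7, "tz": 2.3},
  {"tx": -13.7, "ty": -12.7, "tz": 2.3},
  {"tx": -13.7, "ty": -12.7, "tz": 2.3},
  {"tx": -13.7, "ty": -12.7, "tz": 2.3},
], claw=8.7, squeeze=30)

```text
schema error: expected keys tx, ty, tz, rx, ry, rz
```

Request:
send_rows([
  {"tx": -13.7, "ty": -12.7, "tz": 2.3},
  {"tx": -13.7, "ty": -12.7, "tz": 2.3},
  {"tx": -13.7, "ty": -12.7, "tz": 2.3},
  {"tx": -13.7, "ty": -12.7, "tz": 2.3},
  {"tx": -13.7, "ty": -12.7, "tz": 2.3},
])

```text
schema error: expected keys tx, ty, tz, rx, ry, rz
```

Request:
send_rows([
  {"tx": -13.7, "ty": -12.7, "tz": 2.3},
  {"tx": -13.7, "ty": -12.7, "tz": 2.3},
  {"tx": -13.7, "ty": -12.7, "tz": 2.3},
  {"tx": -13.7, "ty": -12.7, "tz": 2.3},
  {"tx": -13.7, "ty": -12.7, "tz": 2.3},
])

```text
schema error: expected keys tx, ty, tz, rx, ry, rz
```

Request:
send_rows([
  {"tx": -13.7, "ty": -12.7, "tz": 2.3},
  {"tx": -13.7, "ty": -12.7, "tz": 2.3},
  {"tx": -13.7, "ty": -12.7, "tz": 2.3, "rz": -0.12},
  {"tx": -13.7, "ty": -12.7, "tz": 2.3, "rz": -0.256},
  {"tx": -13.7, "ty": -12.7, "tz": 2.3, "rz": -0.256},
])

```text
schema error: expected keys tx, ty, tz, rx, ry, rz
```

```bash
python3 -c "
from h import *
go(.558,-.061,.13,86.3)
c,W,o=cloud('wrist')
cv2.imwrite('pics/w1.png',c['color'][:,:,::-1])
m=(np.hypot(W[:,:,0]-.558,W[:,:,1]+.061)<.06)&(W[:,:,2]>.018)&(W[:,:,2]<.05)
T=W[m];r=rect(T);print(len(T),np.round(r[0],1),np.round(r[1],1),round(r[2],1),np.median(T[:,2]))
"
```

```text
t=1.15 pos [0.197  0.5931 0.2225] psi 71.6 F [ 0.2  0.4 -0.3] w 0.087 q [ 1.07  0.53  1.43 -0.    1.18 -0.18]
  tx -54.88 ty -50.69 tz 9.26 rx -0.000 ry 0.000 rz -0.256  rows>=18.1
0 [0. 0.] [0. 0.] 0.0 nan
  return _methods._mean(a, axis=axis, dtype=dtype,
  ret = ret.dtype.type(ret / rcount)
```

View pics/w1.png

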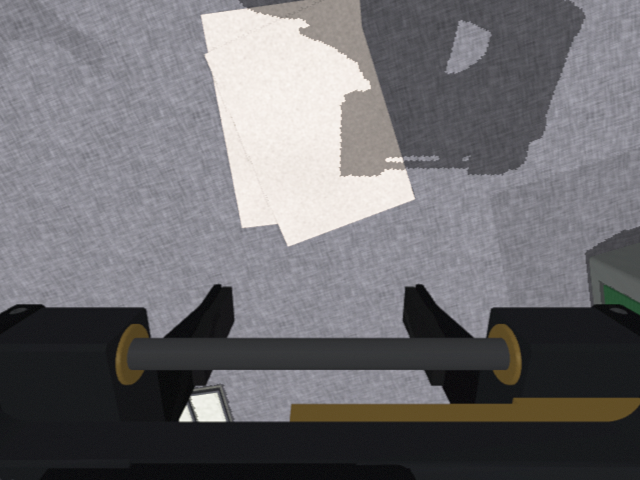

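Request:
send_rows([
  {"tx": -13.7, "ty": -12.7, "tz": 2.3, "rx": 0, "ry": 0, "rz": 0},
  {"tx": -13.7, "ty": -12.7, "tz": 2.3, "rx": 0, "ry": 0, "rz": 0},
  {"tx": -13.7, "ty": -12.7, "tz": 2.3, "rx": 0, "ry": 0, "rz": 0},
  {"tx": -13.7, "ty": -12.7, "tz": 2.3, "rx": 0, "ry": 0, "rz": 0},
  {"tx": -13.7, "ty": -12.7, "tz": 2.3, "rx": 0, "ry": 0, "rz": 0},
], claw=8.7, squeeze=30)

```text
time: 1.62
position: [0.2877, 0.4256, 0.199]
tool_rot: [0.16, 0.987, -0.001, -0.0]
ft_force: [-0.5, -0.6, 0.6]
grip_width: 0.0868
```

```bash
python3 -c "
from h import *
go(.558,-.061,.13,86.3)"
```

```text
t=1.62 pos [0.2877 0.4256 0.199 ] psi 71.5 F [-0.5 -0.6  0.6] w 0.0868 q [ 0.76  0.41  1.73 -0.    1.   -0.49]
  tx -41.05 ty -37.58 tz 7.01 rx -0.003 ry -0.000 rz -0.258  rows>=13.5
```

Request:
send_rows([
  {"tx": -13.7, "ty": -12.7, "tz": 2.3, "rx": 0, "ry": 0, "rz": 0},
  {"tx": -13.7, "ty": -12.7, "tz": 2.3, "rx": 0, "ry": 0, "rz": 0},
  {"tx": -13.7, "ty": -12.7, "tz": 2.3, "rx": 0, "ry": 0, "rz": 0},
  {"tx": -13.7, "ty": -12.7, "tz": 2.3, "rx": 0, "ry": 0, "rz": 0},
  {"tx": -13.7, "ty": -12.7, "tz": 2.3, "rx": 0, "ry": 0, "rz": 0},
])

```text
time: 2.03
position: [0.3786, 0.2625, 0.1764]
tool_rot: [0.161, 0.987, -0.0, 0.0]
ft_force: [-0.0, 0.7, 0.6]
grip_width: 0.0868
```

Request:
send_rows([
  {"tx": -13.7, "ty": -12.7, "tz": 2.3, "rx": 0, "ry": 0, "rz": 0},
  {"tx": -13.7, "ty": -12.7, "tz": 2.3, "rx": 0, "ry": 0, "rz": 0},
  {"tx": -13.7, "ty": -12.7, "tz": 2.3, "rx": 0, "ry": 0, "rz": 0},
  {"tx": -13.7, "ty": -12.7, "tz": 2.3, "rx": 0, "ry": 0, "rz": 0},
  {"tx": -13.7, "ty": -12.7, "tz": 2.3, "rx": 0, "ry": 0, "rz": 0},
])

```text
time: 2.45
position: [0.4699, 0.0982, 0.1535]
tool_rot: [0.161, 0.987, -0.0, 0.002]
ft_force: [0.0, 0.6, -0.2]
grip_width: 0.0874
```

Request:
send_rows([
  {"tx": -13.7, "ty": -12.6, "tz": 2.3, "rx": 0, "ry": 0, "rz": -0.05},
  {"tx": -13.7, "ty": -12.6, "tz": 2.3, "rx": 0, "ry": 0, "rz": -0.11},
  {"tx": -13.7, "ty": -12.6, "tz": 2.3, "rx": 0, "ry": 0, "rz": -0.18},
  {"tx": -13.7, "ty": -12.6, "tz": 2.3, "rx": 0, "ry": 0, "rz": -0.256},
  {"tx": -13.7, "ty": -12.6, "tz": 2.3, "rx": 0, "ry": 0, "rz": -0.256},
])

```text
time: 2.87
position: [0.5605, -0.0657, 0.1305]
tool_rot: [0.032, 0.999, -0.001, 0.002]
ft_force: [0.5, 0.9, 0.2]
grip_width: 0.0868
```

```bash
python3 -c "
from h import *
go(.558,-.061,.13,86.3)
c,W,o=cloud('wrist')
cv2.imwrite('pics/w2.png',c['color'][:,:,::-1])
m=(np.hypot(W[:,:,0]-.558,W[:,:,1]+.061)<.06)&(W[:,:,2]>.018)&(W[:,:,2]<.05)
T=W[m];r=rect(T);print(len(T),np.round(r[0],1),np.round(r[1],1),round(r[2],1),np.median(T[:,2]))
go(.558,-.061,.003,86.3)
"
```

```text
t=2.87 pos [ 0.5605 -0.0657  0.1305] psi 86.3 F [0.5 0.9 0.2] w 0.0868 q [-0.31  0.57  1.67 -0.    0.89 -1.82]
  tx 0.28 ty 0.46 tz 0.05 rx -0.002 ry 0.004 rz -0.000  rows>=0.1
3605 [559.8 -61.3] [33.9 70. ] 85.9 0.0254011735424568
t=2.92 pos [ 0.5623 -0.0679  0.1303] psi 86.1 F [ 3.  -1.1  0.5] w 0.0871 q [-0.32  0.57  1.67 -0.    0.89 -1.82]
  tx 0.56 ty 0.71 tz 12.73 rx -0.004 ry 0.007 rz -0.004  rows>=3.1
```

View pics/w2.png

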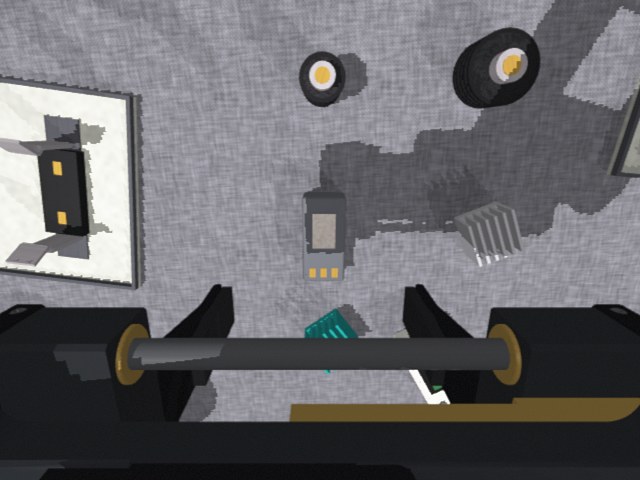

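Request:
send_rows([
  {"tx": -0.1, "ty": 0, "tz": 0, "rx": 0, "ry": 0, "rz": 0},
  {"tx": -0.1, "ty": 0, "tz": 4, "rx": 0, "ry": 0, "rz": 0},
  {"tx": -0.1, "ty": 0, "tz": 8, "rx": 0, "ry": 0, "rz": 0},
  {"tx": -0.1, "ty": 0, "tz": 11, "rx": 0, "ry": 0, "rz": 0},
  {"tx": -0.1, "ty": 0, "tz": 12, "rx": 0, "ry": 0, "rz": 0},
])

```text
time: 3.33
position: [0.5543, -0.0585, 0.007]
tool_rot: [0.032, 0.999, 0.001, -0.004]
ft_force: [-0.6, -0.3, -0.3]
grip_width: 0.087
```

Request:
send_rows([
  {"tx": 0, "ty": 0, "tz": 0.4, "rx": 0, "ry": 0, "rz": 0},
  {"tx": 0, "ty": 0, "tz": 0.6, "rx": 0, "ry": 0, "rz": 0},
  {"tx": 0, "ty": 0, "tz": 0.6, "rx": 0, "ry": 0, "rz": 0},
])

```text
time: 3.58
position: [0.5591, -0.0606, 0.0057]
tool_rot: [0.032, 0.999, -0.0, 0.001]
ft_force: [0.2, -0.8, 1.0]
grip_width: 0.0874
```

```bash
python3 -c "
from h import *
go(.559,-.061,.003,86.2)"
```

```text
t=3.58 pos [ 0.5591 -0.0606  0.0057] psi 86.3 F [ 0.2 -0.8  1. ] w 0.0874 q [-0.31  0.77  1.73  0.    0.63 -1.81]
  tx 0.01 ty -0.04 tz 0.27 rx -0.000 ry 0.002 rz 0.002  rows>=0.1
```

Request:
send_rows([
  {"tx": 0, "ty": 0, "tz": 0.1, "rx": 0, "ry": 0, "rz": 0},
  {"tx": 0, "ty": 0, "tz": 0.1, "rx": 0, "ry": 0, "rz": 0},
  {"tx": 0, "ty": 0, "tz": 0.1, "rx": 0, "ry": 0, "rz": 0},
  {"tx": 0, "ty": 0, "tz": 0.1, "rx": 0, "ry": 0, "rz": 0},
  {"tx": 0, "ty": 0, "tz": 0.1, "rx": 0, "ry": 0, "rz": 0},
], claw=2.5, squeeze=45)

```text
time: 4.0
position: [0.5586, -0.061, 0.0042]
tool_rot: [0.032, 0.999, -0.0, 0.001]
ft_force: [-0.5, 0.0, 0.1]
grip_width: 0.0616
```

Request:
send_rows([
  {"tx": 0, "ty": 0, "tz": 0, "rx": 0, "ry": 0, "rz": 0},
  {"tx": 0, "ty": 0, "tz": 0, "rx": 0, "ry": 0, "rz": 0},
  {"tx": 0, "ty": 0, "tz": 0, "rx": 0, "ry": 0, "rz": 0},
])

```text
time: 4.25
position: [0.5582, -0.0609, 0.0036]
tool_rot: [0.032, 0.999, 0.0, -0.0]
ft_force: [0.6, -0.0, 0.2]
grip_width: 0.0419
```

```bash
python3 -c "
from h import *
go(.559,-.061,.14,86.2)"
```

```text
t=4.25 pos [ 0.5582 -0.0609  0.0036] psi 86.3 F [ 0.6 -0.   0.2] w 0.0419 q [-0.31  0.78  1.74 -0.    0.63 -1.81]
  tx -0.08 ty -0.00 tz -13.64 rx 0.000 ry -0.000 rz 0.001  rows>=3.3
```

Request:
send_rows([
  {"tx": 0, "ty": 0, "tz": 0, "rx": 0, "ry": 0, "rz": 0},
  {"tx": 0, "ty": 0, "tz": 0, "rx": 0, "ry": 0, "rz": 0},
  {"tx": 0, "ty": 0, "tz": 0, "rx": 0, "ry": 0, "rz": 0},
  {"tx": 0, "ty": 0, "tz": 0, "rx": 0, "ry": 0, "rz": 0},
])

```text
time: 4.58
position: [0.5582, -0.0609, 0.0035]
tool_rot: [0.032, 0.999, -0.0, -0.0]
ft_force: [-0.8, -0.6, -0.9]
grip_width: 0.0338
```

Request:
send_rows([
  {"tx": 0, "ty": 0, "tz": -1.5, "rx": 0, "ry": 0, "rz": 0},
  {"tx": 0, "ty": 0, "tz": -5, "rx": 0, "ry": 0, "rz": 0},
  {"tx": 0, "ty": 0, "tz": -9, "rx": 0, "ry": 0, "rz": 0},
  {"tx": 0, "ty": 0, "tz": -13, "rx": 0, "ry": 0, "rz": 0},
])

```text
time: 4.92
position: [0.557, -0.0605, 0.1338]
tool_rot: [0.032, 0.999, 0.001, -0.002]
ft_force: [2.2, 0.4, -1.4]
grip_width: 0.0332
```

```bash
python3 -c "
from h import *
go(.5085,-.266,.14,78.7)"
```

```text
t=4.92 pos [ 0.557  -0.0605  0.1338] psi 86.3 F [ 2.2  0.4 -1.4] w 0.0332 q [-0.31  0.56  1.68  0.    0.91 -1.81]
  tx 3.51 ty -20.82 tz -0.62 rx 0.001 ry -0.004 rz 0.132  rows>=5.1
```

Request:
send_rows([
  {"tx": -0.6, "ty": -4, "tz": -1, "rx": 0, "ry": 0, "rz": 0.02},
  {"tx": -1.2, "ty": -8, "tz": -2, "rx": 0, "ry": 0, "rz": 0.05},
  {"tx": -1.6, "ty": -12, "tz": -2.5, "rx": 0, "ry": 0, "rz": 0.09},
  {"tx": -1.6, "ty": -16, "tz": -2.5, "rx": 0, "ry": 0, "rz": 0.132},
  {"tx": -1.6, "ty": -18.5, "tz": -2.5, "rx": 0, "ry": 0, "rz": 0.132},
])

```text
time: 5.33
position: [0.5624, -0.2507, 0.1592]
tool_rot: [0.1, 0.995, -0.001, 0.001]
ft_force: [0.4, 0.7, -2.4]
grip_width: 0.0338
```

Request:
send_rows([
  {"tx": 0, "ty": -1.5, "tz": 0, "rx": 0, "ry": 0, "rz": 0},
  {"tx": 0, "ty": -1.8, "tz": 0, "rx": 0, "ry": 0, "rz": 0},
  {"tx": 0, "ty": -1.8, "tz": 0, "rx": 0, "ry": 0, "rz": 0},
  {"tx": 0, "ty": -1.8, "tz": 0, "rx": 0, "ry": 0, "rz": 0},
])

```text
time: 5.67
position: [0.5581, -0.2622, 0.158]
tool_rot: [0.098, 0.995, 0.001, -0.001]
ft_force: [0.3, 0.9, -1.4]
grip_width: 0.0336
```

```bash
python3 -c "
from h import *
go(.5085,-.266,.14,78.7)
c,W,o=cloud('wrist')
cv2.imwrite('pics/w3.png',c['color'][:,:,::-1]);np.save('w3.npy',W)
"
```

```text
t=5.67 pos [ 0.5581 -0.2622  0.158 ] psi 78.8 F [ 0.3  0.9 -1.4] w 0.0336 q [-0.62  0.59  1.51  0.    1.04 -2.  ]
  tx 4.79 ty -1.34 tz 1.80 rx 0.002 ry -0.002 rz 0.001  rows>=1.3
```

View pics/w3.png

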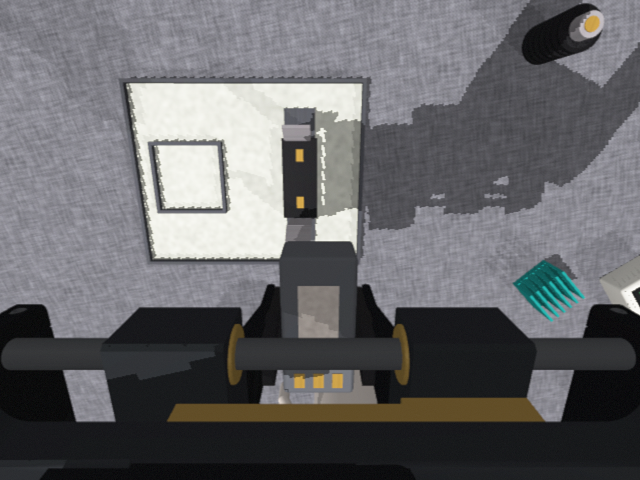

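```bash
python3 -c "
from h import *
W=np.load('w3.npy');c=cv2.imread('pics/w3.png')
O=np.array([.5085,-.266]);a=np.radians(-11.3);R=np.array([[np.cos(a),-np.sin(a)],[np.sin(a),np.cos(a)]])
L=(W[:,:,:2]-O)@R*1000; Z=W[:,:,2]*1000
g=c.max(2)
u=np.arange(640)[None,:].repeat(480,0);v=np.arange(480)[:,None].repeat(640,1)
near=(abs(L[:,:,0])<60)&(abs(L[:,:,1])<30)&(v<240)
def st(n,m):
    x=L[m];print(n,m.sum(),'x',np.percentile(x[:,0],[1,50,99]).round(1),'y',np.percentile(x[:,1],[1,50,99]).round(1),'z',np.percentile(Z[m],[1,50,99]).round(1))
st('bed',near&(Z>11)&(Z<17)&(g<90))
for s in (-1,1):
  for lo in range(15,60,8):
    m=near&(Z>lo)&(Z<lo+8)&(L[:,:,0]*s>20)
    if m.sum()>5: st('clip%d %d'%(s,lo),m)
m=(v>242)&(v<395)&(u>280)&(u<358)&(Z>90)&(Z<190)
P=W[m];
print(np.percentile(P[:,2],[5,50,95]))
zt=np.median(P[:,2]);T=W[m&(abs(W[:,:,2]-zt)<.004)];r=rect(T);print(np.round(r[0],1),np.round(r[1],1),r[2],zt)
# tray floor/edge check
m=(g>150)&(abs(Z-4)<4)&(v<262);T=W[m];r=rect(T);print('tray',np.round(r[0],1),np.round(r[1],1),r[2],np.median(T[:,2]))
"
```

```text
bed 2390 x [-28.6   2.2  36.5] y [-16.5  -2.   11.9] z [11.7 13.3 15. ]
clip-1 39 61 x [-31.5 -30.7 -30. ] y [-11.7  -2.    7.1] z [43.8 45.4 46.9]
clip-1 47 180 x [-36.4 -33.6 -31.5] y [-11.8  -1.7   7.7] z [47.1 51.  54.8]
clip-1 55 204 x [-40.4 -38.4 -35.7] y [-11.7  -2.1   7.9] z [55.  58.6 60.9]
clip1 15 59 x [21.  39.2 39.7] y [-11.4  -0.4  11.2] z [15.1 17.6 22.1]
clip1 23 46 x [38.8 39.2 39.4] y [-11.3  -1.8   7.6] z [23.9 26.7 29.4]
clip1 39 68 x [35.5 36.2 37.7] y [-11.3  -1.3   8. ] z [44.1 45.8 47. ]
clip1 47 207 x [36.7 39.1 42.1] y [-11.9  -2.2   8. ] z [47.1 50.9 54.8]
clip1 55 103 x [40.7 42.6 43.7] y [-11.2  -2.    7.4] z [55.1 56.9 59.1]
[0.1684233 0.1797972 0.1808604]
[ 559.6 -262.2] [34.4 70.5] 78.39666748046875 0.1797972022728527
tray [ 486.2 -248.1] [609.9 217.5] 78.7073974609375 0.00316745627068879
```

```bash
python3 -c "
from h import *
go(.5093,-.2685,.085,78.9)
"
```

```text
t=5.72 pos [ 0.5583 -0.2619  0.1581] psi 78.8 F [ 0.1  1.1 -0.7] w 0.0337 q [-0.62  0.59  1.51  0.    1.04 -2.  ]
  tx 4.66 ty -1.61 tz 7.32 rx 0.002 ry -0.002 rz -0.002  rows>=2.1
```

Request:
send_rows([
  {"tx": 2.4, "ty": -0.8, "tz": 1, "rx": 0, "ry": 0, "rz": 0},
  {"tx": 4.66, "ty": -1.61, "tz": 3, "rx": 0, "ry": 0, "rz": 0},
  {"tx": 4.66, "ty": -1.61, "tz": 6, "rx": 0, "ry": 0, "rz": 0},
  {"tx": 4.66, "ty": -1.61, "tz": 7.3, "rx": 0, "ry": 0, "rz": 0},
  {"tx": 4.66, "ty": -1.61, "tz": 7.3, "rx": 0, "ry": 0, "rz": 0},
])

```text
time: 6.13
position: [0.5077, -0.2673, 0.0827]
tool_rot: [0.097, 0.995, 0.002, -0.003]
ft_force: [-0.1, -0.4, -0.9]
grip_width: 0.0337
```

Request:
send_rows([
  {"tx": 0, "ty": 0, "tz": 0, "rx": 0, "ry": 0, "rz": 0},
  {"tx": 0, "ty": 0, "tz": 0, "rx": 0, "ry": 0, "rz": 0},
  {"tx": 0, "ty": 0, "tz": 0, "rx": 0, "ry": 0, "rz": 0},
])

```text
time: 6.38
position: [0.5112, -0.2709, 0.087]
tool_rot: [0.098, 0.995, -0.001, 0.001]
ft_force: [-0.6, 0.5, -1.5]
grip_width: 0.034
```

```bash
python3 -c "
from h import *
go(.5093,-.2685,.062,78.9)
c,W,o=cloud('wrist');cv2.imwrite('pics/w4.png',c['color'][:,:,::-1])
c,W,o=cloud('scene');cv2.imwrite('pics/s4.png',cv2.resize(c['color'][180:380,40:300],(780,600))[:,:,::-1])
"
```

```text
t=6.38 pos [ 0.5112 -0.2709  0.087 ] psi 78.8 F [-0.6  0.5 -1.5] w 0.034 q [-0.68  0.65  1.66  0.    0.82 -2.06]
  tx 0.24 ty 0.20 tz 2.49 rx -0.001 ry 0.003 rz -0.002  rows>=0.6
```

View pics/w4.png

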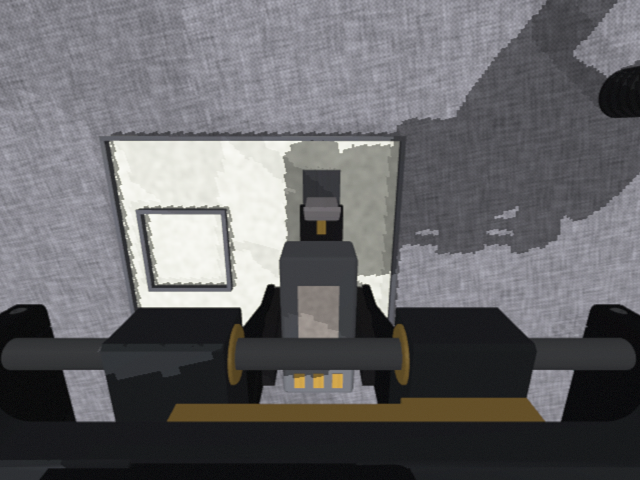

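View pics/s4.png

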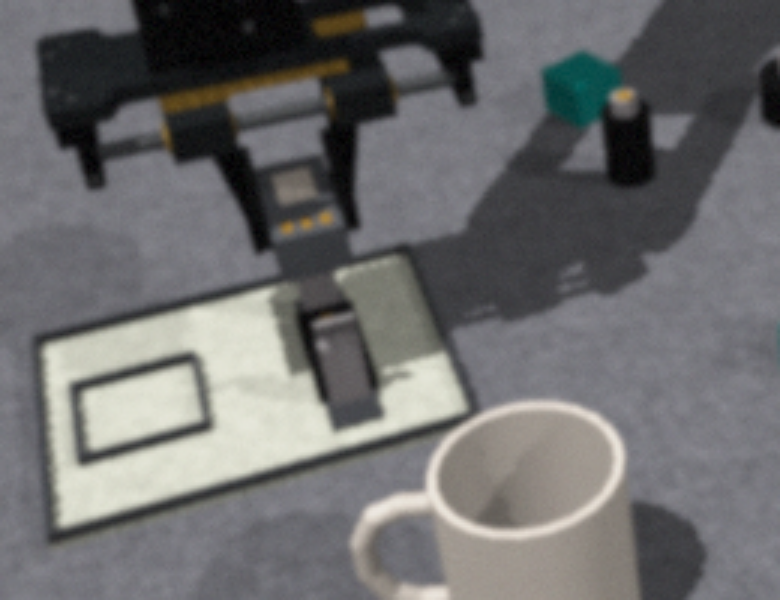

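```bash
cat > m.py <<'E'
from h import *
go(.5093,-.2685,.062,78.9)
c,W,o=cloud('wrist')
O=np.array([.5107,-.2685]);a=np.radians(-11.3);R=np.array([[np.cos(a),-np.sin(a)],[np.sin(a),np.cos(a)]])
L=(W[:,:,:2]-O)@R*1000; Z=W[:,:,2]*1000
v,u=np.mgrid[0:480,0:640]
zt=o["position"][2]*1000+21.8
m=(u>278)&(u<360)&(v>235)&(v<395)&(abs(Z-zt)<4)
r=cv2.minAreaRect(L[m].astype(np.float32));print('pack in cradle frame',np.round(r[0],1),np.round(r[1],1),round(r[2],1),Z[m].mean().round(1))
for lo in range(43,60,4):
    q=(v<240)&(abs(L[:,:,1])<25)&(abs(L[:,:,0]+35)<20)&(Z>lo)&(Z<lo+4)
    if q.sum()>5: print('clip- z',lo,q.sum(),'x',np.median(L[q][:,0]).round(1),'y',np.percentile(L[q][:,1],[1,50,99]).round(1))
E
python3 m.py
```

```text
t=6.48 pos [ 0.5108 -0.2711  0.0868] psi 78.8 F [ 0.2 -0.4 -1. ] w 0.0336 q [-0.68  0.65  1.67  0.    0.82 -2.06]
  tx 0.20 ty 0.23 tz 2.48 rx -0.001 ry 0.002 rz -0.002  rows>=0.6
pack in cradle frame [ 1.9 -2.1] [70.1 36. ] 0.3 108.7
clip- z 43 54 x -33.2 y [-9.7 -0.3  9.8]
clip- z 47 76 x -35.2 y [-9.8 -0.3  9.1]
clip- z 51 79 x -37.5 y [-10.    0.2   9.5]
clip- z 55 146 x -40.8 y [-9.8  0.4  9.5]
clip- z 59 104 x -42.2 y [-9.7 -1.3  8.9]
```

Request:
send_rows([
  {"tx": 0.2, "ty": 0.22, "tz": 0.8, "rx": 0, "ry": 0, "rz": 0},
  {"tx": 0.2, "ty": 0.22, "tz": 1.8, "rx": 0, "ry": 0, "rz": 0},
  {"tx": 0.2, "ty": 0.22, "tz": 1.8, "rx": 0, "ry": 0, "rz": 0},
  {"tx": 0.2, "ty": 0.22, "tz": 1.8, "rx": 0, "ry": 0, "rz": 0},
  {"tx": 0.2, "ty": 0.22, "tz": 1.8, "rx": 0, "ry": 0, "rz": 0},
])

```text
time: 6.95
position: [0.5081, -0.2683, 0.0671]
tool_rot: [0.098, 0.995, 0.0, -0.0]
ft_force: [-0.1, -0.2, -1.3]
grip_width: 0.0338
```

```bash
python3 m.py
```

```text
t=6.95 pos [ 0.5081 -0.2683  0.0671] psi 78.7 F [-0.1 -0.2 -1.3] w 0.0338 q [-0.68  0.68  1.68  0.    0.78 -2.05]
  tx -0.12 ty 0.00 tz 0.51 rx 0.000 ry -0.001 rz -0.003  rows>=0.1
pack in cradle frame [-1.2  0.3] [70.6 36.1] 1.4 89.0
clip- z 43 63 x -33.4 y [-9.7 -0.3  8.6]
clip- z 47 83 x -35.1 y [-9.8  0.2  9.7]
clip- z 51 79 x -37.9 y [-9.8 -0.3  9.4]
clip- z 55 179 x -41.5 y [-9.8 -0.8  9.6]
clip- z 59 134 x -42.1 y [-9.6  0.4  9.4]
```

Request:
send_rows([
  {"tx": -0.07, "ty": 0, "tz": 0.8, "rx": 0, "ry": 0, "rz": 0},
  {"tx": -0.07, "ty": 0, "tz": 1.4, "rx": 0, "ry": 0, "rz": 0},
  {"tx": -0.07, "ty": 0, "tz": 1.8, "rx": 0, "ry": 0, "rz": 0},
  {"tx": -0.07, "ty": 0, "tz": 2.2, "rx": 0, "ry": 0, "rz": 0},
  {"tx": -0.07, "ty": 0, "tz": 2.6, "rx": 0, "ry": 0, "rz": 0},
], squeeze=60)

```text
time: 7.42
position: [0.5097, -0.2692, 0.0422]
tool_rot: [0.098, 0.995, -0.001, 0.001]
ft_force: [-0.1, 0.7, 4.5]
grip_width: 0.0337
```

```bash
python3 m.py
```

```text
t=7.42 pos [ 0.5097 -0.2692  0.0422] psi 78.7 F [-0.1  0.7  4.5] w 0.0337 q [-0.68  0.72  1.69 -0.    0.73 -2.05]
  tx 0.05 ty 0.06 tz -1.98 rx -0.001 ry 0.002 rz -0.003  rows>=0.5
pack in cradle frame [ 0.3 -0.4] [69.9 36.3] 0.2 64.1
clip- z 51 87 x -39.2 y [-10.   -0.5   9.3]
clip- z 55 220 x -42.6 y [-9.9  0.4  9.6]
clip- z 59 201 x -43.5 y [-9.8 -0.5  9.7]
```

Clips are spreading under about 4.5 N. Pushing on.

Request:
send_rows([
  {"tx": 0, "ty": 0, "tz": 0.4, "rx": 0, "ry": 0, "rz": 0},
  {"tx": 0, "ty": 0, "tz": 0.8, "rx": 0, "ry": 0, "rz": 0},
  {"tx": 0, "ty": 0, "tz": 1.2, "rx": 0, "ry": 0, "rz": 0},
  {"tx": 0, "ty": 0, "tz": 1.6, "rx": 0, "ry": 0, "rz": 0},
  {"tx": 0, "ty": 0, "tz": 2.0, "rx": 0, "ry": 0, "rz": 0},
])

```text
time: 7.88
position: [0.5094, -0.2687, 0.0217]
tool_rot: [0.098, 0.995, -0.0, 0.001]
ft_force: [-1.4, 0.5, 2.8]
grip_width: 0.0336
```

```bash
python3 m.py
```

```text
t=7.88 pos [ 0.5094 -0.2687  0.0217] psi 78.7 F [-1.4  0.5  2.8] w 0.0336 q [-0.68  0.76  1.7   0.    0.69 -2.05]
  tx 0.01 ty 0.02 tz -4.03 rx -0.000 ry 0.001 rz -0.003  rows>=1.0
pack in cradle frame [-1.8 -0. ] [79. 36.] 0.5 43.6
```

Request:
send_rows([
  {"tx": 0, "ty": 0, "tz": 0.2, "rx": 0, "ry": 0, "rz": 0},
  {"tx": 0, "ty": 0, "tz": 0.4, "rx": 0, "ry": 0, "rz": 0},
  {"tx": 0, "ty": 0, "tz": 0.5, "rx": 0, "ry": 0, "rz": 0},
  {"tx": 0, "ty": 0, "tz": 0.6, "rx": 0, "ry": 0, "rz": 0},
  {"tx": 0, "ty": 0, "tz": 0.6, "rx": 0, "ry": 0, "rz": 0},
])

```text
time: 8.35
position: [0.5088, -0.2682, 0.0175]
tool_rot: [0.098, 0.995, 0.0, -0.0]
ft_force: [-2.5, 2.2, 13.9]
grip_width: 0.0337
```

```bash
python3 m.py;python3 -c "
from h import *
c,W,o=cloud('scene');cv2.imwrite('pics/s5.png',cv2.resize(c['color'][180:380,40:300],(780,600))[:,:,::-1])"
```

```text
t=8.35 pos [ 0.5088 -0.2682  0.0175] psi 78.7 F [-2.5  2.2 13.9] w 0.0337 q [-0.68  0.76  1.7  -0.    0.68 -2.05]
  tx -0.05 ty -0.02 tz -4.45 rx 0.000 ry -0.000 rz -0.003  rows>=1.1
pack in cradle frame [-1.3  0.6] [77.6 36.2] 1.2 39.4
```

View pics/s5.png

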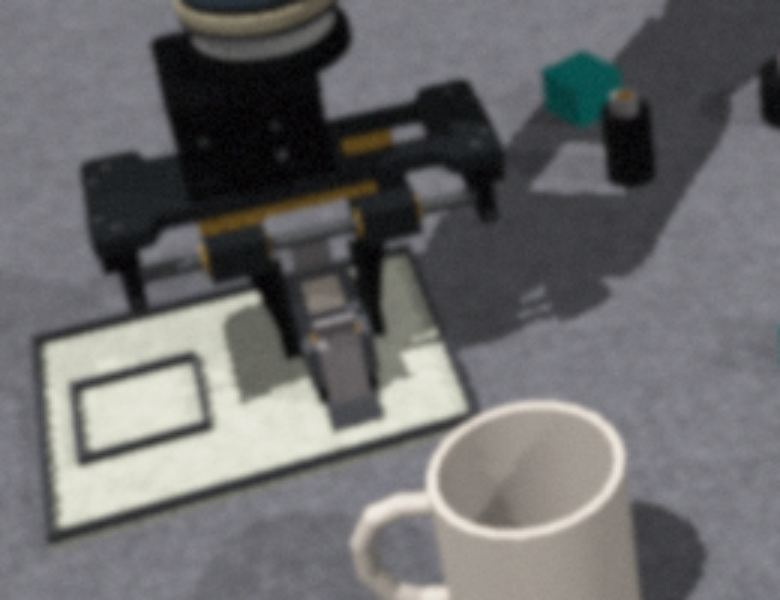

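Request:
send_rows([
  {"tx": 0, "ty": 0, "tz": 0, "rx": 0, "ry": 0, "rz": 0},
  {"tx": 0, "ty": 0, "tz": 0, "rx": 0, "ry": 0, "rz": 0},
  {"tx": 0, "ty": 0, "tz": 0, "rx": 0, "ry": 0, "rz": 0},
  {"tx": 0, "ty": 0, "tz": 0, "rx": 0, "ry": 0, "rz": 0},
  {"tx": 0, "ty": 0, "tz": 0, "rx": 0, "ry": 0, "rz": 0},
], claw=6.5)

```text
time: 8.87
position: [0.5089, -0.2683, 0.0152]
tool_rot: [0.098, 0.995, 0.0, -0.0]
ft_force: [-0.7, 0.3, -0.1]
grip_width: 0.0587
```

Request:
send_rows([
  {"tx": 0, "ty": 0, "tz": -1.5, "rx": 0, "ry": 0, "rz": 0},
  {"tx": 0, "ty": 0, "tz": -5, "rx": 0, "ry": 0, "rz": 0},
  {"tx": -2, "ty": 0, "tz": -9, "rx": 0, "ry": 0, "rz": 0},
  {"tx": -5, "ty": 0, "tz": -12, "rx": 0, "ry": 0, "rz": 0},
  {"tx": -6, "ty": 0, "tz": -12, "rx": 0, "ry": 0, "rz": 0},
])

```text
time: 9.28
position: [0.5742, -0.2836, 0.1425]
tool_rot: [0.098, 0.995, -0.004, 0.007]
ft_force: [1.9, -1.2, 0.6]
grip_width: 0.065
```

```bash
python3 -c "
from h import *
c,W,o=cloud('wrist');cv2.imwrite('pics/w6.png',c['color'][:,:,::-1])
m=(np.hypot(W[:,:,0]-.5095,W[:,:,1]+.2685)<.03)&(abs(W[:,:,2]-.04)<.008)
print(np.percentile(W[m][:,2],[5,25,50,75,95])); X=W[m];A=np.c_[X[:,:2]-X[:,:2].mean(0),np.ones(len(X))];print(np.linalg.lstsq(A,X[:,2],rcond=None)[0])
go(.442,-.055,.14,90)
"
```

```text
[0.03804616 0.03884604 0.03936613 0.03985236 0.04051309]
[ 2.74682311e-05 -7.05977243e-04  3.93356750e-02]
t=9.33 pos [ 0.575  -0.2836  0.1407] psi 78.8 F [ 2.7 -2.2  0.5] w 0.0649 q [-0.63  0.64  1.48  0.    1.01 -2.01]
  tx 17.50 ty 19.83 tz -0.30 rx -0.007 ry 0.014 rz -0.196  rows>=6.3
```

View pics/w6.png

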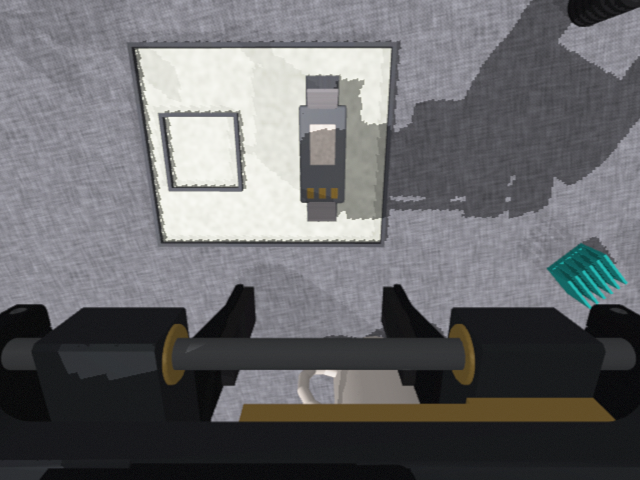

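Request:
send_rows([
  {"tx": 2, "ty": 2.5, "tz": 0, "rx": 0, "ry": 0, "rz": 0},
  {"tx": 4.5, "ty": 5.5, "tz": 0, "rx": 0, "ry": 0, "rz": 0},
  {"tx": 7.1, "ty": 8.5, "tz": 0, "rx": 0, "ry": 0, "rz": 0},
  {"tx": 9.7, "ty": 11.5, "tz": 0, "rx": 0, "ry": 0, "rz": 0},
  {"tx": 12.3, "ty": 14.5, "tz": 0, "rx": 0, "ry": 0, "rz": 0},
])

```text
time: 9.75
position: [0.4731, -0.1121, 0.1346]
tool_rot: [0.099, 0.995, 0.001, -0.001]
ft_force: [0.7, 0.9, 0.5]
grip_width: 0.065
```

Request:
send_rows([
  {"tx": 2.5, "ty": 3, "tz": 0, "rx": 0, "ry": 0, "rz": 0},
  {"tx": 4, "ty": 4.7, "tz": 0, "rx": 0, "ry": 0, "rz": 0},
  {"tx": 4.5, "ty": 5.1, "tz": 1, "rx": 0, "ry": 0, "rz": 0},
  {"tx": 4.5, "ty": 5.1, "tz": 3, "rx": 0, "ry": 0, "rz": 0},
  {"tx": 4.5, "ty": 5.1, "tz": 5, "rx": 0, "ry": 0, "rz": 0},
])

```text
time: 10.17
position: [0.4405, -0.0542, 0.0852]
tool_rot: [0.097, 0.995, -0.0, 0.0]
ft_force: [0.8, 0.1, -0.8]
grip_width: 0.0651
```

```bash
python3 -c "
from h import *
go(.442,-.055,.009,78.7)
c,W,o=cloud('wrist')
m=(np.hypot(W[:,:,0]-.442,W[:,:,1]+.055)<.03)&(abs(W[:,:,2]-.055)<.008)
print(m.sum(),np.round(rect(W[m])[0]),np.percentile(W[m][:,2],[5,50,95]));
go(.442,-.055,.009,78.7)
"
```

```text
t=10.17 pos [ 0.4405 -0.0542  0.0852] psi 78.8 F [ 0.8  0.1 -0.8] w 0.0651 q [-0.38  0.54  2.   -0.    0.6  -1.75]
  tx -0.16 ty -0.05 tz 7.62 rx -0.000 ry 0.000 rz 0.002  rows>=1.8
654 [444. -53.] [0.04852106 0.05540788 0.05655053]
t=10.22 pos [ 0.4386 -0.0538  0.0821] psi 78.8 F [-0.5  0.1 -1.1] w 0.0648 q [-0.38  0.55  2.   -0.    0.6  -1.75]
  tx -0.41 ty -0.06 tz 7.31 rx 0.001 ry -0.007 rz 0.001  rows>=1.8
```

Request:
send_rows([
  {"tx": -0.2, "ty": 0, "tz": 2, "rx": 0, "ry": 0, "rz": 0},
  {"tx": -0.2, "ty": 0, "tz": 5, "rx": 0, "ry": 0, "rz": 0},
  {"tx": -0.2, "ty": 0, "tz": 7, "rx": 0, "ry": 0, "rz": 0},
  {"tx": -0.2, "ty": 0, "tz": 7.4, "rx": 0, "ry": 0, "rz": 0},
  {"tx": -0.2, "ty": 0, "tz": 7.4, "rx": 0, "ry": 0, "rz": 0},
])

```text
time: 10.63
position: [0.4419, -0.0551, 0.0105]
tool_rot: [0.098, 0.995, 0.001, -0.002]
ft_force: [-0.4, 0.9, -0.1]
grip_width: 0.0652
```

Request:
send_rows([
  {"tx": 0, "ty": 0, "tz": 0, "rx": 0, "ry": 0, "rz": 0},
  {"tx": 0, "ty": 0, "tz": 0, "rx": 0, "ry": 0, "rz": 0},
  {"tx": 0, "ty": 0, "tz": 0, "rx": 0, "ry": 0, "rz": 0},
  {"tx": 0, "ty": 0, "tz": 0, "rx": 0, "ry": 0, "rz": 0},
  {"tx": 0, "ty": 0, "tz": 0, "rx": 0, "ry": 0, "rz": 0},
], claw=2, squeeze=25)

```text
time: 11.05
position: [0.4438, -0.0557, 0.0124]
tool_rot: [0.098, 0.995, -0.0, 0.001]
ft_force: [0.1, -0.4, 0.2]
grip_width: 0.0392
```

Request:
send_rows([
  {"tx": 0, "ty": 0, "tz": 0, "rx": 0, "ry": 0, "rz": 0},
  {"tx": 0, "ty": 0, "tz": 0, "rx": 0, "ry": 0, "rz": 0},
  {"tx": 0, "ty": 0, "tz": 0, "rx": 0, "ry": 0, "rz": 0},
])

```text
time: 11.3
position: [0.4436, -0.0556, 0.012]
tool_rot: [0.098, 0.995, -0.0, 0.0]
ft_force: [0.2, 0.0, 6.0]
grip_width: 0.0294
```

```bash
python3 -c "
from h import *
go(.4893,-.3622,.12,78.7)
"
```

```text
t=11.30 pos [ 0.4436 -0.0556  0.012 ] psi 78.7 F [0.2 0.  6. ] w 0.0294 q [-0.38  0.7   2.03  0.    0.41 -1.75]
  tx -10.49 ty -29.18 tz -10.79 rx -0.000 ry 0.001 rz 0.000  rows>=7.9
```

Request:
send_rows([
  {"tx": 0, "ty": 0, "tz": -2, "rx": 0, "ry": 0, "rz": 0},
  {"tx": 0, "ty": 0, "tz": -6, "rx": 0, "ry": 0, "rz": 0},
  {"tx": -0.4, "ty": -1, "tz": -10, "rx": 0, "ry": 0, "rz": 0},
  {"tx": -1.3, "ty": -3.5, "tz": -12, "rx": 0, "ry": 0, "rz": 0},
  {"tx": -2.6, "ty": -7, "tz": -12, "rx": 0, "ry": 0, "rz": 0},
])

```text
time: 11.72
position: [0.4563, -0.1286, 0.1356]
tool_rot: [0.096, 0.995, -0.001, 0.003]
ft_force: [1.8, -0.9, -1.8]
grip_width: 0.0294
```

Request:
send_rows([
  {"tx": -1.4, "ty": -3.8, "tz": 0, "rx": 0, "ry": 0, "rz": 0},
  {"tx": -2.8, "ty": -7.6, "tz": 0, "rx": 0, "ry": 0, "rz": 0},
  {"tx": -4.2, "ty": -11.4, "tz": 0, "rx": 0, "ry": 0, "rz": 0},
  {"tx": -5.6, "ty": -15.2, "tz": 0, "rx": 0, "ry": 0, "rz": 0},
  {"tx": -6.8, "ty": -18.6, "tz": 0, "rx": 0, "ry": 0, "rz": 0},
])

```text
time: 12.13
position: [0.4853, -0.3274, 0.1312]
tool_rot: [0.099, 0.995, -0.0, -0.0]
ft_force: [0.7, 0.1, -0.9]
grip_width: 0.0296
```

Request:
send_rows([
  {"tx": -0.8, "ty": -2.5, "tz": 0, "rx": 0, "ry": 0, "rz": 0},
  {"tx": -1.2, "ty": -3.6, "tz": 0, "rx": 0, "ry": 0, "rz": 0},
  {"tx": -1.2, "ty": -3.8, "tz": 1, "rx": 0, "ry": 0, "rz": 0},
  {"tx": -1.2, "ty": -3.8, "tz": 3, "rx": 0, "ry": 0, "rz": 0},
  {"tx": -1.2, "ty": -3.8, "tz": 5, "rx": 0, "ry": 0, "rz": 0},
])

```text
time: 12.55
position: [0.4892, -0.3625, 0.0806]
tool_rot: [0.098, 0.995, 0.001, -0.001]
ft_force: [0.2, -0.2, -1.1]
grip_width: 0.0297
```

Request:
send_rows([
  {"tx": 0, "ty": 0, "tz": 1, "rx": 0, "ry": 0, "rz": 0},
  {"tx": 0, "ty": 0, "tz": 1, "rx": 0, "ry": 0, "rz": 0},
  {"tx": 0, "ty": 0, "tz": 1, "rx": 0, "ry": 0, "rz": 0},
])

```text
time: 12.8
position: [0.4893, -0.3626, 0.0707]
tool_rot: [0.098, 0.995, 0.001, -0.001]
ft_force: [-0.7, -0.3, -1.6]
grip_width: 0.0294
```

```bash
python3 -c "
from h import *
c,W,o=cloud('wrist');cv2.imwrite('pics/w7.png',c['color'][:,:,::-1])
c,W,o=cloud('top');cv2.imwrite('pics/t7.png',cv2.resize(c['color'][220:340,380:540],(800,600))[:,:,::-1])
go(.490,-.364,.0175,78.7)
"
```

```text
t=12.90 pos [ 0.4904 -0.3642  0.0723] psi 78.8 F [ 0.8  0.4 -1.6] w 0.0295 q [-0.82  0.71  1.59  0.    0.85 -2.2 ]
  tx 0.05 ty 0.02 tz 5.48 rx -0.001 ry 0.001 rz 0.001  rows>=1.3
```

View pics/w7.png

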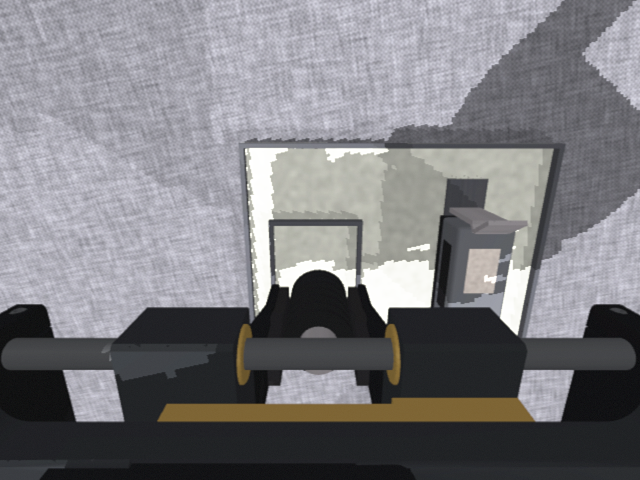

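View pics/t7.png

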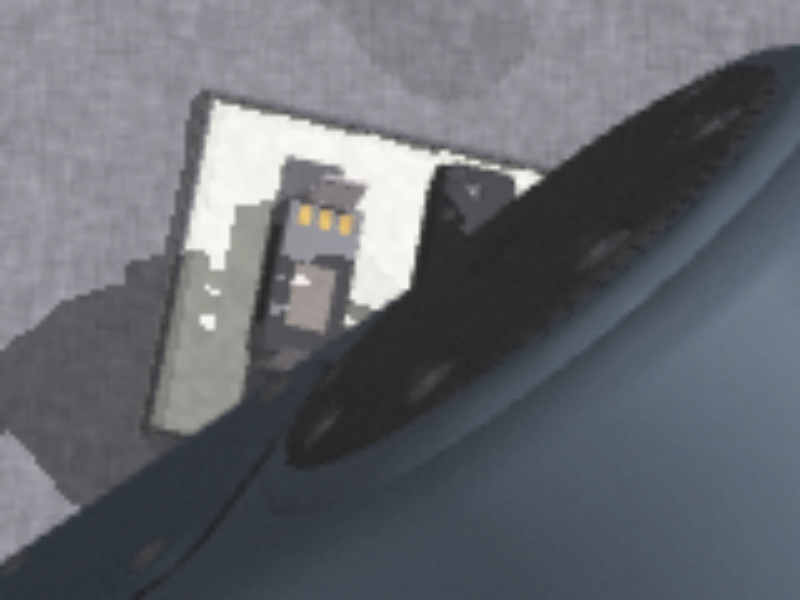

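Request:
send_rows([
  {"tx": 0, "ty": 0, "tz": 2, "rx": 0, "ry": 0, "rz": 0},
  {"tx": 0, "ty": 0, "tz": 4, "rx": 0, "ry": 0, "rz": 0},
  {"tx": 0, "ty": 0, "tz": 5, "rx": 0, "ry": 0, "rz": 0},
  {"tx": 0, "ty": 0, "tz": 5.5, "rx": 0, "ry": 0, "rz": 0},
  {"tx": 0, "ty": 0, "tz": 5.6, "rx": 0, "ry": 0, "rz": 0},
])

```text
time: 13.32
position: [0.4899, -0.3644, 0.0159]
tool_rot: [0.098, 0.995, 0.0, -0.0]
ft_force: [-1.1, 0.9, 3.0]
grip_width: 0.0294
```

Request:
send_rows([
  {"tx": 0, "ty": 0, "tz": 0, "rx": 0, "ry": 0, "rz": 0},
  {"tx": 0, "ty": 0, "tz": 0, "rx": 0, "ry": 0, "rz": 0},
])

```text
time: 13.48
position: [0.4904, -0.3652, 0.0164]
tool_rot: [0.098, 0.995, -0.001, 0.001]
ft_force: [0.0, -0.1, -0.9]
grip_width: 0.0292
```

Request:
send_rows([
  {"tx": 0, "ty": 0, "tz": 0, "rx": 0, "ry": 0, "rz": 0},
  {"tx": 0, "ty": 0, "tz": 0, "rx": 0, "ry": 0, "rz": 0},
  {"tx": 0, "ty": 0, "tz": 0, "rx": 0, "ry": 0, "rz": 0},
], claw=5)

```text
time: 13.73
position: [0.4902, -0.365, 0.0161]
tool_rot: [0.098, 0.995, -0.0, 0.0]
ft_force: [-0.2, -0.1, 0.1]
grip_width: 0.0421
```

Request:
send_rows([
  {"tx": 0, "ty": 0, "tz": 0, "rx": 0, "ry": 0, "rz": 0},
  {"tx": 0, "ty": 0, "tz": -1.5, "rx": 0, "ry": 0, "rz": 0},
  {"tx": 0, "ty": 0, "tz": -5, "rx": 0, "ry": 0, "rz": 0},
  {"tx": 0, "ty": 0, "tz": -9, "rx": 0, "ry": 0, "rz": 0},
  {"tx": 0, "ty": 0, "tz": -12, "rx": 0, "ry": 0, "rz": 0},
])

```text
time: 14.15
position: [0.4902, -0.365, 0.1378]
tool_rot: [0.098, 0.995, -0.001, 0.001]
ft_force: [1.0, -0.8, 0.1]
grip_width: 0.0498
```

```bash
python3 -c "
from h import *
c,W,o=cloud('wrist');cv2.imwrite('pics/w8.png',c['color'][:,:,::-1])
go(.690,.0355,.13,115.8)
"
```

```text
t=14.20 pos [ 0.493  -0.3677  0.1439] psi 78.7 F [ 0.9 -1.   3.5] w 0.0499 q [-0.82  0.6   1.54 -0.    0.98 -2.2 ]
  tx -11.44 ty 43.40 tz 1.18 rx -0.011 ry 0.008 rz -0.647  rows>=10.8
```

View pics/w8.png

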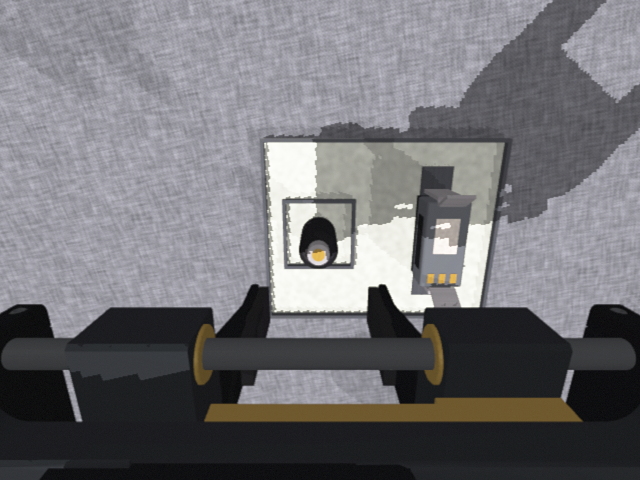

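Request:
send_rows([
  {"tx": -0.8, "ty": 3, "tz": 0, "rx": 0, "ry": 0, "rz": 0},
  {"tx": -1.9, "ty": 7, "tz": 0, "rx": 0, "ry": 0, "rz": 0},
  {"tx": -3, "ty": 11, "tz": 0, "rx": 0, "ry": 0, "rz": 0},
  {"tx": -4, "ty": 14.8, "tz": 0, "rx": 0, "ry": 0, "rz": 0},
  {"tx": -5, "ty": 18.6, "tz": 0, "rx": 0, "ry": 0, "rz": 0},
], claw=6.8)

```text
time: 14.62
position: [0.5757, -0.1903, 0.1356]
tool_rot: [0.099, 0.995, -0.0, 0.0]
ft_force: [0.2, -0.0, -0.6]
grip_width: 0.0669
```

Request:
send_rows([
  {"tx": -1, "ty": 3.8, "tz": 0, "rx": 0, "ry": 0, "rz": 0},
  {"tx": -2.1, "ty": 7.6, "tz": 0, "rx": 0, "ry": 0, "rz": 0},
  {"tx": -3.1, "ty": 11.4, "tz": 0, "rx": 0, "ry": 0, "rz": 0},
  {"tx": -4.1, "ty": 15, "tz": 0, "rx": 0, "ry": 0, "rz": 0},
  {"tx": -5, "ty": 18.4, "tz": 0, "rx": 0, "ry": 0, "rz": 0},
])

```text
time: 15.03
position: [0.6609, -0.019, 0.1354]
tool_rot: [0.098, 0.995, 0.0, 0.0]
ft_force: [0.2, -0.5, 0.9]
grip_width: 0.0679
```

Request:
send_rows([
  {"tx": -0.9, "ty": 3.2, "tz": 0, "rx": 0, "ry": 0, "rz": -0.1},
  {"tx": -1.5, "ty": 5.2, "tz": 0, "rx": 0, "ry": 0, "rz": -0.22},
  {"tx": -1.73, "ty": 6.2, "tz": 0, "rx": 0, "ry": 0, "rz": -0.34},
  {"tx": -1.73, "ty": 6.2, "tz": 0, "rx": 0, "ry": 0, "rz": -0.46},
  {"tx": -1.73, "ty": 6.2, "tz": 0, "rx": 0, "ry": 0, "rz": -0.55},
])

```text
time: 15.45
position: [0.6894, 0.0376, 0.1351]
tool_rot: [-0.179, 0.984, -0.0, -0.0]
ft_force: [-0.6, -0.0, -0.1]
grip_width: 0.0684
```

Request:
send_rows([
  {"tx": 0, "ty": 0, "tz": 0, "rx": 0, "ry": 0, "rz": -0.08},
  {"tx": 0, "ty": 0, "tz": 1, "rx": 0, "ry": 0, "rz": -0.1},
  {"tx": 0, "ty": 0, "tz": 3, "rx": 0, "ry": 0, "rz": -0.1},
  {"tx": 0, "ty": 0, "tz": 5, "rx": 0, "ry": 0, "rz": -0.1},
])

```text
time: 15.78
position: [0.6898, 0.036, 0.0852]
tool_rot: [-0.224, 0.975, -0.0, 0.001]
ft_force: [0.2, 0.1, -0.1]
grip_width: 0.0678
```

```bash
python3 -c "
from h import *
go(.690,.0355,.009,115.8)
c,W,o=cloud('wrist');cv2.imwrite('pics/w9.png',c['color'][:,:,::-1])
m=(np.hypot(W[:,:,0]-.69,W[:,:,1]-.0355)<.06)&(abs(W[:,:,2]-.03)<.006)
r=rect(W[m]);print(m.sum(),np.round(r[0]),np.round(r[1]),r[2],np.percentile(W[m][:,2],[5,50,95]));
go(.690,.0355,.009,115.8)
"
```

```text
t=15.78 pos [0.6898 0.036  0.0852] psi 115.9 F [ 0.2  0.1 -0.1] w 0.0678 q [-0.11  0.77  1.36 -0.    1.01 -2.13]
  tx 0.02 ty -0.05 tz 7.62 rx -0.001 ry 0.002 rz 0.001  rows>=1.8
7725 [692.  35.] [84. 44.] 25.717836380004883 [0.0278644  0.02971266 0.03120697]
t=15.83 pos [0.6862 0.0363 0.0799] psi 115.9 F [-0.5 -0.2 -2.5] w 0.068 q [-0.11  0.78  1.36  0.    1.01 -2.13]
  tx -0.35 ty -0.26 tz 7.09 rx 0.004 ry -0.006 rz 0.001  rows>=1.7
```

View pics/w9.png

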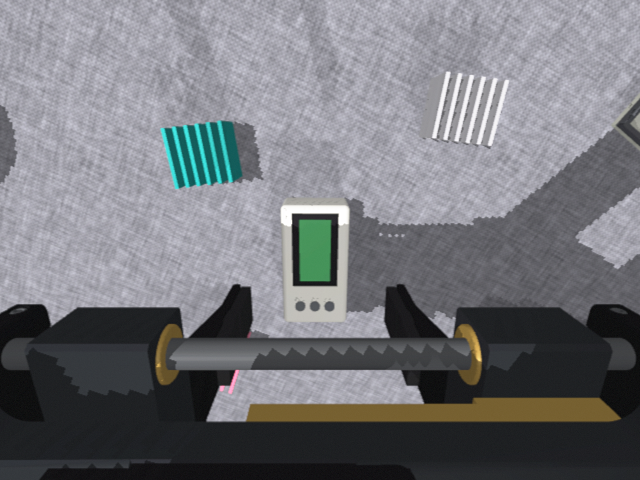

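Request:
send_rows([
  {"tx": 0, "ty": 0, "tz": 2, "rx": 0, "ry": 0, "rz": 0},
  {"tx": 0, "ty": 0, "tz": 5, "rx": 0, "ry": 0, "rz": 0},
  {"tx": 0, "ty": 0, "tz": 7, "rx": 0, "ry": 0, "rz": 0},
  {"tx": 0, "ty": 0, "tz": 7.5, "rx": 0, "ry": 0, "rz": 0},
  {"tx": 0, "ty": 0, "tz": 7.5, "rx": 0, "ry": 0, "rz": 0},
])

```text
time: 16.25
position: [0.6875, 0.0362, 0.0082]
tool_rot: [-0.224, 0.975, 0.001, -0.002]
ft_force: [-0.3, 0.5, 0.8]
grip_width: 0.0678
```

Request:
send_rows([
  {"tx": 0, "ty": 0, "tz": 0, "rx": 0, "ry": 0, "rz": 0},
  {"tx": 0, "ty": 0, "tz": 0, "rx": 0, "ry": 0, "rz": 0},
  {"tx": 0, "ty": 0, "tz": 0, "rx": 0, "ry": 0, "rz": 0},
  {"tx": 0, "ty": 0, "tz": 0, "rx": 0, "ry": 0, "rz": 0},
  {"tx": 0, "ty": 0, "tz": 0, "rx": 0, "ry": 0, "rz": 0},
], claw=3.4, squeeze=30)

```text
time: 16.67
position: [0.6904, 0.0359, 0.012]
tool_rot: [-0.225, 0.974, -0.001, 0.001]
ft_force: [0.7, -1.0, 1.2]
grip_width: 0.0438
```

```bash
python3 -c "
from h import *
go(.4001,.2929,.13,171.2)
"
```

```text
t=16.67 pos [0.6904 0.0359 0.012 ] psi 116.0 F [ 0.7 -1.   1.2] w 0.0438 q [-0.11  0.87  1.38 -0.    0.89 -2.13]
  tx 14.82 ty 35.80 tz -11.89 rx -0.003 ry 0.001 rz -0.964  rows>=9.7
```

Request:
send_rows([
  {"tx": 0, "ty": 0, "tz": 0, "rx": 0, "ry": 0, "rz": 0},
  {"tx": 0, "ty": 0, "tz": -2, "rx": 0, "ry": 0, "rz": 0},
  {"tx": 0, "ty": 0, "tz": -5.5, "rx": 0, "ry": 0, "rz": 0},
  {"tx": 0.4, "ty": 1, "tz": -9, "rx": 0, "ry": 0, "rz": 0},
  {"tx": 1.5, "ty": 3.6, "tz": -11, "rx": 0, "ry": 0, "rz": 0},
])

```text
time: 17.08
position: [0.665, 0.0595, 0.1245]
tool_rot: [-0.223, 0.975, -0.002, 0.005]
ft_force: [0.9, 0.3, 0.5]
grip_width: 0.0437
```

Request:
send_rows([
  {"tx": 1.4, "ty": 3.5, "tz": 0, "rx": 0, "ry": 0, "rz": 0},
  {"tx": 2.9, "ty": 7, "tz": 0, "rx": 0, "ry": 0, "rz": 0},
  {"tx": 4.3, "ty": 10.5, "tz": 0, "rx": 0, "ry": 0, "rz": 0},
  {"tx": 5.8, "ty": 14, "tz": 0, "rx": 0, "ry": 0, "rz": 0},
  {"tx": 7.2, "ty": 17.5, "tz": 0, "rx": 0, "ry": 0, "rz": 0},
])

```text
time: 17.5
position: [0.5167, 0.1886, 0.1207]
tool_rot: [-0.224, 0.975, 0.0, -0.0]
ft_force: [0.6, 1.2, -1.2]
grip_width: 0.0437
```

Request:
send_rows([
  {"tx": 1.5, "ty": 3.6, "tz": 0, "rx": 0, "ry": 0, "rz": -0.09},
  {"tx": 3, "ty": 7.2, "tz": 0, "rx": 0, "ry": 0, "rz": -0.19},
  {"tx": 4.4, "ty": 10.6, "tz": 0, "rx": 0, "ry": 0, "rz": -0.29},
  {"tx": 5.5, "ty": 13.2, "tz": 0, "rx": 0, "ry": 0, "rz": -0.4},
  {"tx": 6.1, "ty": 14.7, "tz": 0, "rx": 0, "ry": 0, "rz": -0.5},
])

```text
time: 17.92
position: [0.3955, 0.2945, 0.1205]
tool_rot: [-0.462, 0.887, 0.0, -0.002]
ft_force: [0.7, 0.7, -2.2]
grip_width: 0.0438
```

```bash
python3 -c "
from h import *
go(.4001,.2929,.13,171.2)
"
```

```text
t=17.92 pos [0.3955 0.2945 0.1205] psi 145.0 F [ 0.7  0.7 -2.2] w 0.0438 q [ 0.41  0.51  1.85  0.    0.78 -2.12]
  tx -0.13 ty -0.46 tz -0.95 rx 0.003 ry -0.002 rz -0.456  rows>=3.7
```

Request:
send_rows([
  {"tx": 0, "ty": 0, "tz": 0, "rx": 0, "ry": 0, "rz": -0.11},
  {"tx": 0, "ty": 0, "tz": 0, "rx": 0, "ry": 0, "rz": -0.22},
  {"tx": 0, "ty": 0, "tz": 0, "rx": 0, "ry": 0, "rz": -0.33},
  {"tx": 0, "ty": 0, "tz": 0, "rx": 0, "ry": 0, "rz": -0.43},
  {"tx": 0, "ty": 0, "tz": 0, "rx": 0, "ry": 0, "rz": -0.457},
])

```text
time: 18.33
position: [0.3992, 0.2933, 0.1206]
tool_rot: [-0.65, 0.76, 0.0, -0.0]
ft_force: [-0.2, -0.3, -1.0]
grip_width: 0.0437
```

Request:
send_rows([
  {"tx": 0, "ty": 0, "tz": 1.5, "rx": 0, "ry": 0, "rz": 0},
  {"tx": 0, "ty": 0, "tz": 3.5, "rx": 0, "ry": 0, "rz": 0},
  {"tx": 0, "ty": 0, "tz": 5, "rx": 0, "ry": 0, "rz": 0},
  {"tx": 0, "ty": 0, "tz": 5, "rx": 0, "ry": 0, "rz": 0},
  {"tx": 0, "ty": 0, "tz": 5, "rx": 0, "ry": 0, "rz": 0},
])

```text
time: 18.75
position: [0.3988, 0.293, 0.0701]
tool_rot: [-0.648, 0.762, 0.0, -0.001]
ft_force: [-0.0, -0.4, -0.7]
grip_width: 0.0438
```

```bash
python3 -c "
from h import *
c,W,o=cloud('wrist');cv2.imwrite('pics/w10.png',c['color'][:,:,::-1])
go(.4001,.2929,.0165,171.2)
c,W,o=cloud('scene');cv2.imwrite('pics/s10.png',cv2.resize(c['color'][130:280,280:480],(800,600))[:,:,::-1])
"
```

```text
t=18.80 pos [0.3995 0.2933 0.0708] psi 170.8 F [ 0.4  0.1 -0.3] w 0.044 q [ 0.41  0.61  1.88  0.    0.65 -2.57]
  tx 0.03 ty -0.06 tz 5.43 rx 0.000 ry -0.000 rz -0.007  rows>=1.3
```

View pics/w10.png

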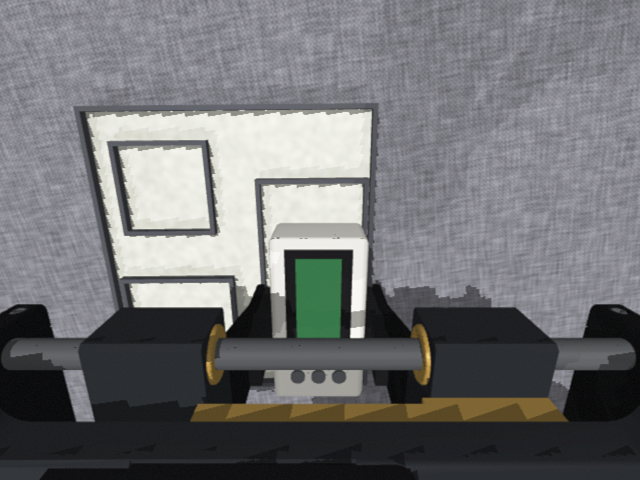

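View pics/s10.png

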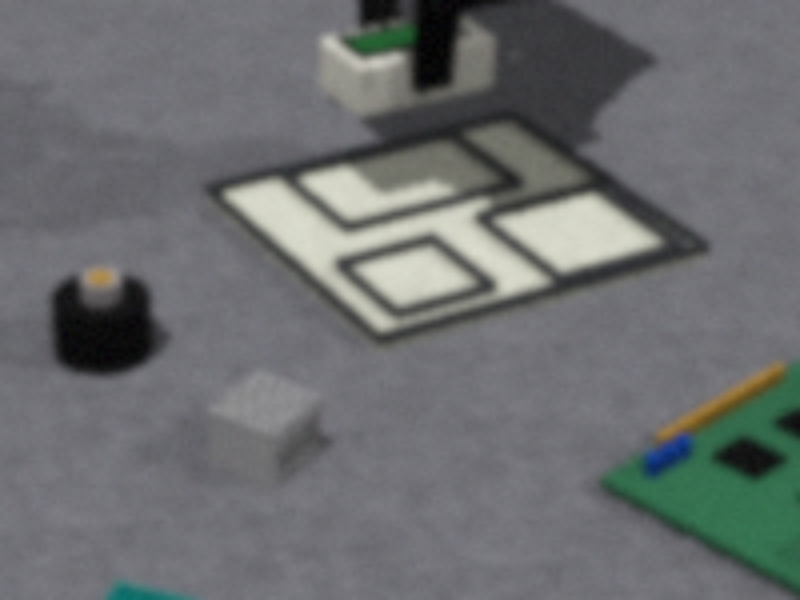

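Request:
send_rows([
  {"tx": 0, "ty": 0, "tz": 1.5, "rx": 0, "ry": 0, "rz": 0},
  {"tx": 0, "ty": 0, "tz": 3.5, "rx": 0, "ry": 0, "rz": 0},
  {"tx": 0, "ty": 0, "tz": 4.7, "rx": 0, "ry": 0, "rz": 0},
  {"tx": 0, "ty": 0, "tz": 5.3, "rx": 0, "ry": 0, "rz": 0},
  {"tx": 0, "ty": 0, "tz": 5.4, "rx": 0, "ry": 0, "rz": 0},
])

```text
time: 19.27
position: [0.3996, 0.2932, 0.0164]
tool_rot: [-0.648, 0.762, 0.0, -0.0]
ft_force: [0.6, 0.3, -0.3]
grip_width: 0.0438
```

Request:
send_rows([
  {"tx": 0, "ty": 0, "tz": 0, "rx": 0, "ry": 0, "rz": 0},
  {"tx": 0, "ty": 0, "tz": 0, "rx": 0, "ry": 0, "rz": 0},
])

```text
time: 19.43
position: [0.4002, 0.2935, 0.0174]
tool_rot: [-0.648, 0.762, -0.0, 0.001]
ft_force: [1.2, 0.0, -0.8]
grip_width: 0.0439
```

Request:
send_rows([
  {"tx": 0, "ty": 0, "tz": 0.1, "rx": 0, "ry": 0, "rz": 0},
  {"tx": 0, "ty": 0, "tz": 0.1, "rx": 0, "ry": 0, "rz": 0},
  {"tx": 0, "ty": 0, "tz": 0.1, "rx": 0, "ry": 0, "rz": 0},
], claw=6.4)

```text
time: 19.68
position: [0.3999, 0.2934, 0.0161]
tool_rot: [-0.648, 0.762, -0.0, 0.001]
ft_force: [0.5, 1.0, 0.7]
grip_width: 0.0568
```

Request:
send_rows([
  {"tx": 0, "ty": 0, "tz": 0, "rx": 0, "ry": 0, "rz": 0},
  {"tx": 0, "ty": 0, "tz": -1.5, "rx": 0, "ry": 0, "rz": 0},
  {"tx": 0, "ty": 0, "tz": -4.5, "rx": 0, "ry": 0, "rz": 0.1},
  {"tx": 0, "ty": 0, "tz": -7.5, "rx": 0, "ry": 0, "rz": 0.22},
  {"tx": 0, "ty": 0, "tz": -10, "rx": 0, "ry": 0, "rz": 0.34},
])

```text
time: 20.1
position: [0.3995, 0.2932, 0.1171]
tool_rot: [-0.507, 0.862, -0.0, 0.0]
ft_force: [0.1, -0.9, 0.4]
grip_width: 0.0639
```

Request:
send_rows([
  {"tx": 0, "ty": 0, "tz": 0, "rx": 0, "ry": 0, "rz": 0.12},
  {"tx": 0, "ty": 0, "tz": 0, "rx": 0, "ry": 0, "rz": 0.24},
  {"tx": 0, "ty": 0, "tz": 0, "rx": 0, "ry": 0, "rz": 0.36},
  {"tx": 0, "ty": 0, "tz": 0, "rx": 0, "ry": 0, "rz": 0.48},
  {"tx": 0, "ty": 0, "tz": 0, "rx": 0, "ry": 0, "rz": 0.6},
])

```text
time: 20.52
position: [0.3994, 0.2932, 0.1159]
tool_rot: [-0.23, 0.973, 0.0, 0.0]
ft_force: [0.1, -1.1, 0.4]
grip_width: 0.0641
```

```bash
python3 -c "
from h import *
go(.4422,.068,.12,109)
c,W,o=cloud('wrist');cv2.imwrite('pics/w11.png',c['color'][:,:,::-1])
"
```

```text
t=20.52 pos [0.3994 0.2932 0.1159] psi 116.6 F [ 0.1 -1.1  0.4] w 0.0641 q [ 0.41  0.52  1.85 -0.    0.76 -1.63]
  tx 6.26 ty -22.05 tz -0.41 rx -0.000 ry 0.000 rz 0.133  rows>=5.5
```

View pics/w11.png

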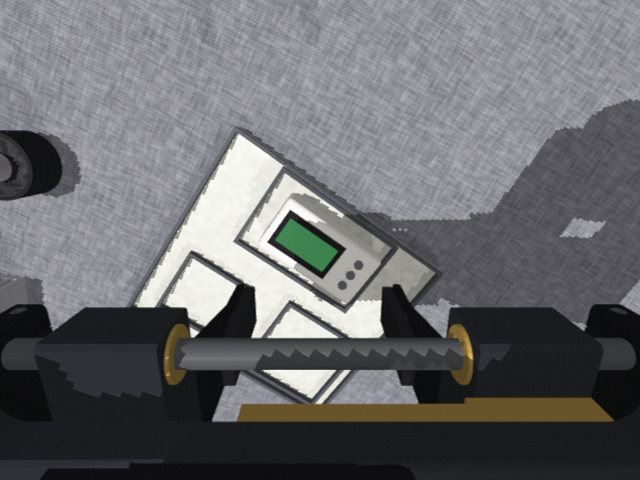

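Request:
send_rows([
  {"tx": 0.8, "ty": -3, "tz": 0, "rx": 0, "ry": 0, "rz": 0.03},
  {"tx": 1.9, "ty": -6.8, "tz": 0, "rx": 0, "ry": 0, "rz": 0.06},
  {"tx": 3, "ty": -10.6, "tz": 0, "rx": 0, "ry": 0, "rz": 0.1},
  {"tx": 4.1, "ty": -14.4, "tz": 0, "rx": 0, "ry": 0, "rz": 0.133},
  {"tx": 5.1, "ty": -18, "tz": 0, "rx": 0, "ry": 0, "rz": 0.133},
], claw=7.5)

```text
time: 20.98
position: [0.4355, 0.108, 0.1157]
tool_rot: [-0.169, 0.986, -0.0, 0.0]
ft_force: [1.6, 0.7, 0.9]
grip_width: 0.0747
```

```bash
python3 -c "
from h import *
go(.4422,.068,.12,109)
"
```

```text
t=20.98 pos [0.4355 0.108  0.1157] psi 109.4 F [1.6 0.7 0.9] w 0.0747 q [-0.01  0.48  1.97 -0.    0.69 -1.92]
  tx 0.70 ty -3.99 tz -0.43 rx -0.000 ry 0.000 rz 0.008  rows>=1.0
```

Request:
send_rows([
  {"tx": 0.5, "ty": -2.8, "tz": 0, "rx": 0, "ry": 0, "rz": 0},
  {"tx": 0.65, "ty": -4.1, "tz": 0, "rx": 0, "ry": 0, "rz": 0},
  {"tx": 0.65, "ty": -4.1, "tz": 1, "rx": 0, "ry": 0, "rz": 0},
  {"tx": 0.65, "ty": -4.1, "tz": 3, "rx": 0, "ry": 0, "rz": 0},
  {"tx": 0.65, "ty": -4.1, "tz": 4, "rx": 0, "ry": 0, "rz": 0},
])

```text
time: 21.4
position: [0.4429, 0.0681, 0.0748]
tool_rot: [-0.168, 0.986, 0.0, -0.0]
ft_force: [-0.4, -0.4, -0.5]
grip_width: 0.075
```

```bash
python3 -c "
from h import *
c,W,o=cloud('wrist');cv2.imwrite('pics/w12.png',c['color'][:,:,::-1])
m=(np.hypot(W[:,:,0]-.4422,W[:,:,1]-.068)<.035)&(abs(W[:,:,2]-.03)<.005)
r=rect(W[m]);print(m.sum(),np.round(r[0]),np.round(r[1]),np.percentile(W[m][:,2],[5,50,95]));
go(.4422,.068,.009,109)
"
```

```text
3362 [444.  67.] [48. 47.] [0.02824214 0.02937007 0.0305569 ]
t=21.45 pos [0.4418 0.0684 0.0736] psi 109.4 F [-0.8 -0.3 -0.9] w 0.0747 q [-0.1   0.57  2.    0.    0.58 -2.01]
  tx -0.04 ty -0.06 tz 6.46 rx 0.002 ry -0.003 rz 0.007  rows>=1.5
```

View pics/w12.png

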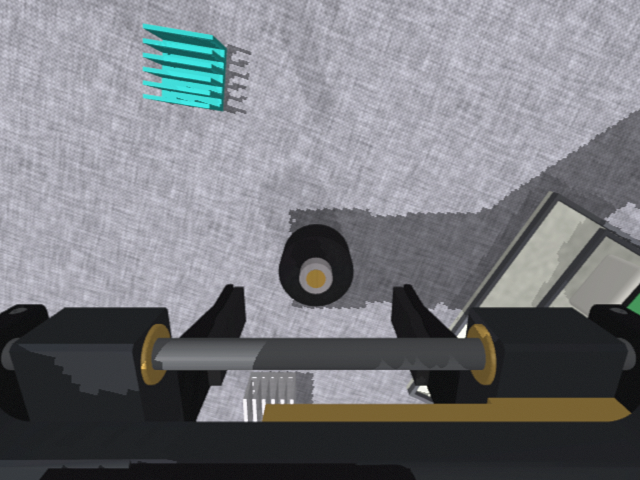

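Request:
send_rows([
  {"tx": -0.1, "ty": 0, "tz": 2, "rx": 0, "ry": 0, "rz": 0},
  {"tx": -0.1, "ty": 0, "tz": 4.5, "rx": 0, "ry": 0, "rz": 0},
  {"tx": -0.1, "ty": 0, "tz": 6, "rx": 0, "ry": 0, "rz": 0},
  {"tx": -0.1, "ty": 0, "tz": 6.4, "rx": 0, "ry": 0, "rz": 0},
  {"tx": -0.1, "ty": 0, "tz": 6.4, "rx": 0, "ry": 0, "rz": 0},
])

```text
time: 21.87
position: [0.4435, 0.0692, 0.011]
tool_rot: [-0.168, 0.986, 0.0, -0.001]
ft_force: [0.1, 0.5, -0.1]
grip_width: 0.0748
```

Request:
send_rows([
  {"tx": 0, "ty": 0, "tz": 0, "rx": 0, "ry": 0, "rz": 0},
  {"tx": 0, "ty": 0, "tz": 0, "rx": 0, "ry": 0, "rz": 0},
  {"tx": 0, "ty": 0, "tz": 0, "rx": 0, "ry": 0, "rz": 0},
  {"tx": 0, "ty": 0, "tz": 0, "rx": 0, "ry": 0, "rz": 0},
  {"tx": 0, "ty": 0, "tz": 0, "rx": 0, "ry": 0, "rz": 0},
], claw=3.8, squeeze=30)

```text
time: 22.28
position: [0.4446, 0.069, 0.0122]
tool_rot: [-0.168, 0.986, -0.0, 0.001]
ft_force: [0.3, -2.1, 1.9]
grip_width: 0.0495
```

```bash
python3 -c "
from h import *
go(.5005,.3285,.13,109)
"
```

```text
t=22.28 pos [0.4446 0.069  0.0122] psi 109.3 F [ 0.3 -2.1  1.9] w 0.0495 q [-0.1   0.7   2.02 -0.    0.42 -2.  ]
  tx -13.89 ty 22.62 tz -11.77 rx -0.001 ry 0.002 rz 0.006  rows>=7.0
```

Request:
send_rows([
  {"tx": 0, "ty": 0, "tz": 0, "rx": 0, "ry": 0, "rz": 0},
  {"tx": 0, "ty": 0, "tz": 0, "rx": 0, "ry": 0, "rz": 0},
  {"tx": 0, "ty": 0, "tz": -2, "rx": 0, "ry": 0, "rz": 0},
  {"tx": 0, "ty": 0, "tz": -5.5, "rx": 0, "ry": 0, "rz": 0},
  {"tx": 0, "ty": 0, "tz": -9, "rx": 0, "ry": 0, "rz": 0},
])

```text
time: 22.7
position: [0.4423, 0.0693, 0.1014]
tool_rot: [-0.168, 0.986, 0.001, -0.002]
ft_force: [0.5, -1.0, -2.0]
grip_width: 0.0473
```

Request:
send_rows([
  {"tx": -1.4, "ty": 2.3, "tz": -1, "rx": 0, "ry": 0, "rz": 0},
  {"tx": -3.3, "ty": 5.4, "tz": -1, "rx": 0, "ry": 0, "rz": 0},
  {"tx": -5.3, "ty": 8.6, "tz": -1, "rx": 0, "ry": 0, "rz": 0},
  {"tx": -7.3, "ty": 11.8, "tz": -1, "rx": 0, "ry": 0, "rz": 0},
  {"tx": -9.2, "ty": 15, "tz": -1, "rx": 0, "ry": 0, "rz": 0},
])

```text
time: 23.12
position: [0.4808, 0.2427, 0.1115]
tool_rot: [-0.168, 0.986, -0.0, -0.0]
ft_force: [0.2, -1.0, -2.3]
grip_width: 0.0474
```

Request:
send_rows([
  {"tx": -2, "ty": 3.2, "tz": 0, "rx": 0, "ry": 0, "rz": 0},
  {"tx": -3.7, "ty": 6, "tz": 0, "rx": 0, "ry": 0, "rz": 0},
  {"tx": -4.7, "ty": 7.6, "tz": 0, "rx": 0, "ry": 0, "rz": 0},
  {"tx": -4.7, "ty": 7.6, "tz": 2, "rx": 0, "ry": 0, "rz": 0},
  {"tx": -4.7, "ty": 7.6, "tz": 5, "rx": 0, "ry": 0, "rz": 0},
])

```text
time: 23.53
position: [0.5025, 0.3312, 0.0632]
tool_rot: [-0.169, 0.986, 0.001, 0.004]
ft_force: [1.5, -0.9, -1.7]
grip_width: 0.0474
```

Request:
send_rows([
  {"tx": 0, "ty": 0, "tz": 0, "rx": 0, "ry": 0, "rz": 0},
  {"tx": 0, "ty": 0, "tz": 0, "rx": 0, "ry": 0, "rz": 0},
  {"tx": 0, "ty": 0, "tz": 0, "rx": 0, "ry": 0, "rz": 0},
])

```text
time: 23.78
position: [0.5003, 0.3282, 0.0619]
tool_rot: [-0.168, 0.986, -0.0, -0.0]
ft_force: [0.6, 0.6, -2.0]
grip_width: 0.0474
```

```bash
python3 -c "
from h import *
c,W,o=cloud('wrist');cv2.imwrite('pics/w13.png',c['color'][:,:,::-1])
go(.5005,.3285,.0165,109)
c,W,o=cloud('scene');cv2.imwrite('pics/s13.png',cv2.resize(c['color'][130:280,280:480],(800,600))[:,:,::-1])
"
```

```text
t=23.83 pos [0.501  0.3284 0.0626] psi 109.3 F [ 0.3  0.1 -2.3] w 0.0472 q [ 0.39  0.71  1.62  0.    0.81 -1.51]
  tx 0.05 ty 0.03 tz 4.61 rx 0.000 ry 0.001 rz 0.005  rows>=1.1
```

View pics/w13.png

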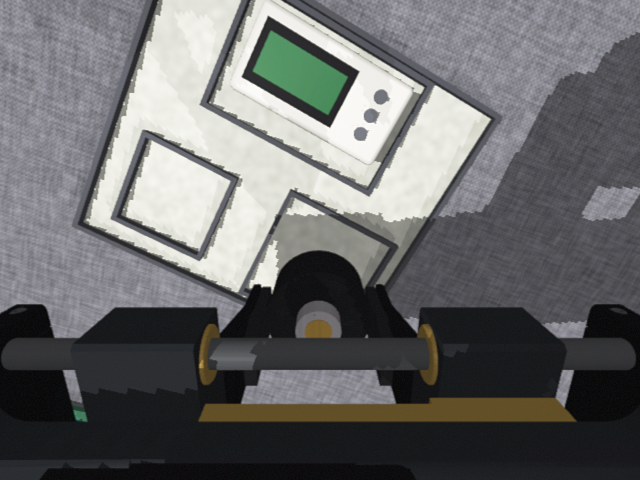

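View pics/s13.png

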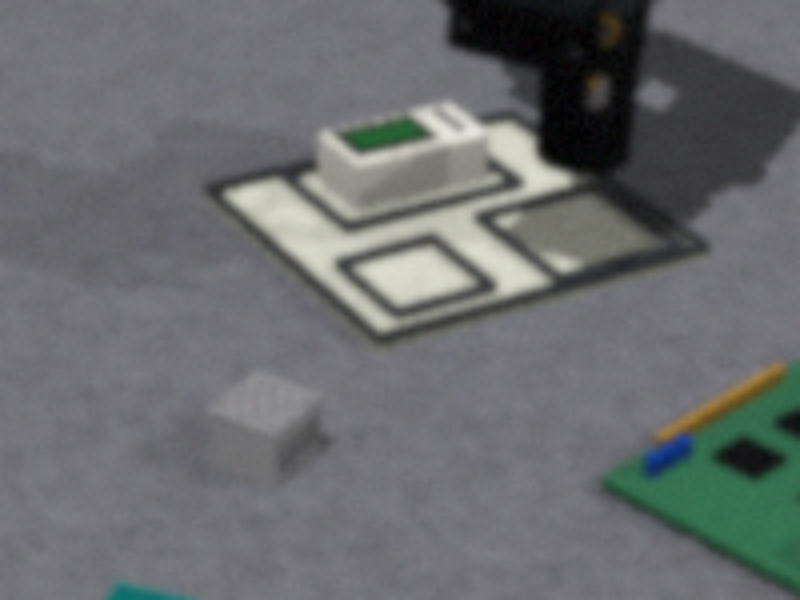

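Request:
send_rows([
  {"tx": 0, "ty": 0, "tz": 1.5, "rx": 0, "ry": 0, "rz": 0},
  {"tx": 0, "ty": 0, "tz": 3.2, "rx": 0, "ry": 0, "rz": 0},
  {"tx": 0, "ty": 0, "tz": 4.2, "rx": 0, "ry": 0, "rz": 0},
  {"tx": 0, "ty": 0, "tz": 4.6, "rx": 0, "ry": 0, "rz": 0},
  {"tx": 0, "ty": 0, "tz": 4.65, "rx": 0, "ry": 0, "rz": 0},
])

```text
time: 24.3
position: [0.5003, 0.3281, 0.0162]
tool_rot: [-0.168, 0.986, -0.0, -0.0]
ft_force: [-1.5, -1.7, 3.6]
grip_width: 0.0472
```

Request:
send_rows([
  {"tx": 0, "ty": 0, "tz": 0, "rx": 0, "ry": 0, "rz": 0},
  {"tx": 0, "ty": 0, "tz": 0, "rx": 0, "ry": 0, "rz": 0},
])

```text
time: 24.47
position: [0.5005, 0.3282, 0.0162]
tool_rot: [-0.168, 0.986, -0.0, 0.0]
ft_force: [-1.4, -0.9, 3.9]
grip_width: 0.0472
```

Request:
send_rows([
  {"tx": 0, "ty": 0, "tz": 0, "rx": 0, "ry": 0, "rz": 0},
  {"tx": 0, "ty": 0, "tz": 0, "rx": 0, "ry": 0, "rz": 0},
  {"tx": 0, "ty": 0, "tz": 0, "rx": 0, "ry": 0, "rz": 0},
], claw=7)

```text
time: 24.72
position: [0.5012, 0.3288, 0.0154]
tool_rot: [-0.168, 0.986, 0.0, 0.001]
ft_force: [0.3, 1.4, 0.7]
grip_width: 0.0598
```

Request:
send_rows([
  {"tx": 0, "ty": 0, "tz": 0, "rx": 0, "ry": 0, "rz": 0},
  {"tx": 0, "ty": 0, "tz": -1.5, "rx": 0, "ry": 0, "rz": 0},
  {"tx": 0, "ty": 0, "tz": -4.5, "rx": 0, "ry": 0, "rz": 0},
  {"tx": 0, "ty": 0, "tz": -8, "rx": 0, "ry": 0, "rz": 0},
  {"tx": 0, "ty": 0, "tz": -10.5, "rx": 0, "ry": 0, "rz": 0},
])

```text
time: 25.13
position: [0.5011, 0.3288, 0.122]
tool_rot: [-0.168, 0.986, 0.0, 0.001]
ft_force: [1.5, 0.1, -0.4]
grip_width: 0.07
```

```bash
python3 -c "
from h import *
c,W,o=cloud('wrist');cv2.imwrite('pics/w14.png',c['color'][:,:,::-1])
go(.563,.0733,.12,109)
"
```

```text
t=25.18 pos [0.504  0.3301 0.1268] psi 109.3 F [ 0.6 -0.7  4. ] w 0.0698 q [ 0.39  0.61  1.58  0.    0.93 -1.51]
  tx 2.94 ty -26.19 tz 0.63 rx 0.001 ry 0.011 rz 0.006  rows>=6.3
```

View pics/w14.png

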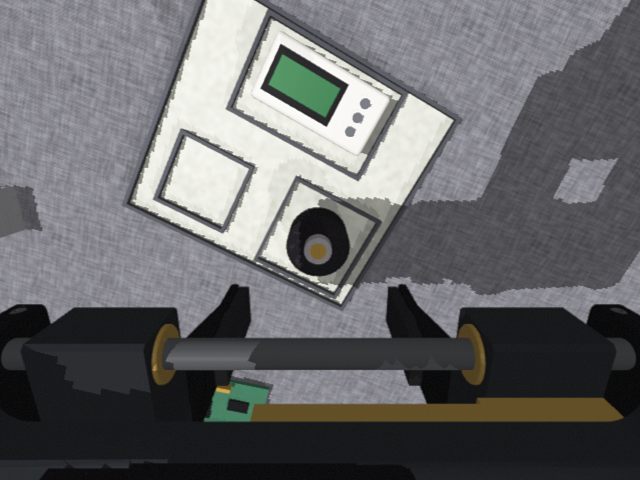

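Request:
send_rows([
  {"tx": 0.3, "ty": -3, "tz": 0, "rx": 0, "ry": 0, "rz": 0},
  {"tx": 0.7, "ty": -7, "tz": 0, "rx": 0, "ry": 0, "rz": 0},
  {"tx": 1.1, "ty": -11, "tz": 0, "rx": 0, "ry": 0, "rz": 0},
  {"tx": 1.5, "ty": -15, "tz": 0, "rx": 0, "ry": 0, "rz": 0},
  {"tx": 1.9, "ty": -19, "tz": 0, "rx": 0, "ry": 0, "rz": 0},
])

```text
time: 25.6
position: [0.5456, 0.1414, 0.12]
tool_rot: [-0.168, 0.986, 0.0, 0.0]
ft_force: [-0.2, 0.3, 1.0]
grip_width: 0.0701
```

Request:
send_rows([
  {"tx": 0.3, "ty": -3.5, "tz": 0, "rx": 0, "ry": 0, "rz": 0},
  {"tx": 0.6, "ty": -6, "tz": 0, "rx": 0, "ry": 0, "rz": 0},
  {"tx": 0.65, "ty": -7.15, "tz": 1, "rx": 0, "ry": 0, "rz": 0},
  {"tx": 0.65, "ty": -7.15, "tz": 3, "rx": 0, "ry": 0, "rz": 0},
  {"tx": 0.65, "ty": -7.15, "tz": 4, "rx": 0, "ry": 0, "rz": 0},
])

```text
time: 26.02
position: [0.5621, 0.0728, 0.078]
tool_rot: [-0.167, 0.986, 0.0, -0.001]
ft_force: [-1.4, 0.9, -0.5]
grip_width: 0.0701
```

```bash
python3 -c "
from h import *
c,W,o=cloud('wrist');cv2.imwrite('pics/w15.png',c['color'][:,:,::-1])
m=(np.hypot(W[:,:,0]-.563,W[:,:,1]-.073)<.035)&(abs(W[:,:,2]-.026)<.009)
r=rect(W[m]);print(m.sum(),np.round(r[0]),np.round(r[1]),r[2],np.percentile(W[m][:,2],[5,50,95]));
go(.563,.0733,.009,109)
"
```

```text
1440 [565.  73.] [36. 36.] 18.69145965576172 [0.01988457 0.02907518 0.03024867]
t=26.07 pos [0.5603 0.0736 0.0764] psi 109.3 F [-0.3 -1.  -1.3] w 0.07 q [-0.07  0.66  1.7   0.    0.79 -1.98]
  tx -0.28 ty -0.13 tz 6.74 rx 0.003 ry -0.006 rz 0.005  rows>=1.6
```

View pics/w15.png

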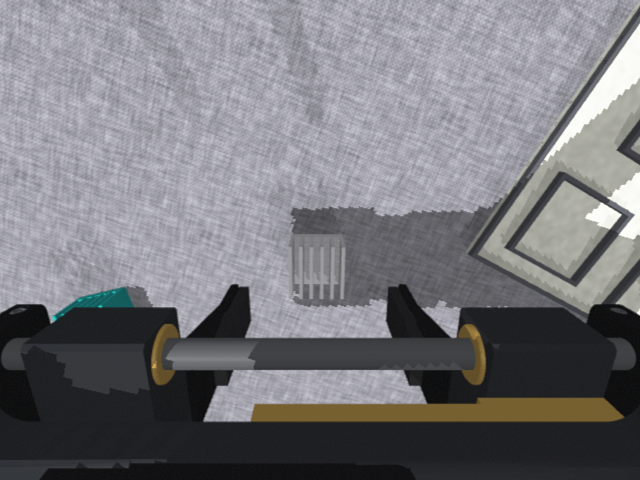

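Aligned with the bare-aluminium sink. Descend and grip.

Request:
send_rows([
  {"tx": -0.1, "ty": 0, "tz": 2, "rx": 0, "ry": 0, "rz": 0},
  {"tx": -0.1, "ty": 0, "tz": 4.5, "rx": 0, "ry": 0, "rz": 0},
  {"tx": -0.1, "ty": 0, "tz": 6.2, "rx": 0, "ry": 0, "rz": 0},
  {"tx": -0.1, "ty": 0, "tz": 6.8, "rx": 0, "ry": 0, "rz": 0},
  {"tx": -0.1, "ty": 0, "tz": 6.8, "rx": 0, "ry": 0, "rz": 0},
])

```text
time: 26.48
position: [0.5621, 0.0748, 0.0103]
tool_rot: [-0.169, 0.986, 0.001, -0.002]
ft_force: [-0.6, 0.5, -0.9]
grip_width: 0.0701
```

Request:
send_rows([
  {"tx": 0, "ty": 0, "tz": 0, "rx": 0, "ry": 0, "rz": 0},
  {"tx": 0, "ty": 0, "tz": 0, "rx": 0, "ry": 0, "rz": 0},
  {"tx": 0, "ty": 0, "tz": 0, "rx": 0, "ry": 0, "rz": 0},
  {"tx": 0, "ty": 0, "tz": 0, "rx": 0, "ry": 0, "rz": 0},
  {"tx": 0, "ty": 0, "tz": 0, "rx": 0, "ry": 0, "rz": 0},
], claw=2.6, squeeze=30)

```text
time: 26.9
position: [0.5643, 0.0735, 0.0129]
tool_rot: [-0.168, 0.986, -0.0, 0.001]
ft_force: [0.1, 0.6, 0.5]
grip_width: 0.0446
```

Request:
send_rows([
  {"tx": 0, "ty": 0, "tz": 0, "rx": 0, "ry": 0, "rz": 0},
  {"tx": 0, "ty": 0, "tz": 0, "rx": 0, "ry": 0, "rz": 0},
])

```text
time: 27.07
position: [0.5642, 0.0734, 0.0126]
tool_rot: [-0.168, 0.986, -0.0, 0.001]
ft_force: [-0.3, -0.3, 2.8]
grip_width: 0.0359
```

```bash
python3 -c "
from h import *
go(.4853,.229,.12,81.2)
"
```

```text
t=27.07 pos [0.5642 0.0734 0.0126] psi 109.3 F [-0.3 -0.3  2.8] w 0.0359 q [-0.07  0.77  1.72 -0.    0.66 -1.97]
  tx 2.29 ty 17.29 tz -10.75 rx -0.000 ry 0.001 rz 0.491  rows>=4.9
```

Request:
send_rows([
  {"tx": 0, "ty": 0, "tz": 0, "rx": 0, "ry": 0, "rz": 0},
  {"tx": 0, "ty": 0, "tz": -2, "rx": 0, "ry": 0, "rz": 0},
  {"tx": 0, "ty": 0, "tz": -5.5, "rx": 0, "ry": 0, "rz": 0},
  {"tx": 0, "ty": 0, "tz": -9, "rx": 0, "ry": 0, "rz": 0},
  {"tx": 0.3, "ty": 2, "tz": -10.5, "rx": 0, "ry": 0, "rz": 0},
])

```text
time: 27.48
position: [0.559, 0.0891, 0.1208]
tool_rot: [-0.166, 0.986, -0.002, 0.005]
ft_force: [1.9, 0.9, -0.7]
grip_width: 0.0358
```

Request:
send_rows([
  {"tx": 0.5, "ty": 3.7, "tz": 0, "rx": 0, "ry": 0, "rz": 0.1},
  {"tx": 1, "ty": 7.4, "tz": 0, "rx": 0, "ry": 0, "rz": 0.21},
  {"tx": 1.4, "ty": 11, "tz": 0, "rx": 0, "ry": 0, "rz": 0.32},
  {"tx": 1.8, "ty": 13.8, "tz": 0, "rx": 0, "ry": 0, "rz": 0.42},
  {"tx": 2, "ty": 15.3, "tz": 0, "rx": 0, "ry": 0, "rz": 0.491},
])

```text
time: 27.9
position: [0.4819, 0.2316, 0.1168]
tool_rot: [0.078, 0.997, 0.0, -0.001]
ft_force: [0.7, 0.5, -0.8]
grip_width: 0.0359
```

Request:
send_rows([
  {"tx": 0, "ty": 0, "tz": 0.5, "rx": 0, "ry": 0, "rz": 0},
  {"tx": 0, "ty": 0, "tz": 2.5, "rx": 0, "ry": 0, "rz": 0},
  {"tx": 0, "ty": 0, "tz": 4.5, "rx": 0, "ry": 0, "rz": 0},
  {"tx": 0, "ty": 0, "tz": 5, "rx": 0, "ry": 0, "rz": 0},
  {"tx": 0, "ty": 0, "tz": 5, "rx": 0, "ry": 0, "rz": 0},
])

```text
time: 28.32
position: [0.4837, 0.2282, 0.0653]
tool_rot: [0.077, 0.997, -0.001, -0.002]
ft_force: [0.3, 0.9, -0.7]
grip_width: 0.0356
```

Request:
send_rows([
  {"tx": 0, "ty": 0, "tz": 0, "rx": 0, "ry": 0, "rz": 0},
  {"tx": 0, "ty": 0, "tz": 0, "rx": 0, "ry": 0, "rz": 0},
])

```text
time: 28.48
position: [0.4857, 0.2289, 0.0677]
tool_rot: [0.077, 0.997, 0.0, 0.001]
ft_force: [-0.1, 0.3, -0.9]
grip_width: 0.0356
```

```bash
python3 -c "
from h import *
c,W,o=cloud('wrist');cv2.imwrite('pics/w16.png',c['color'][:,:,::-1])
go(.4853,.229,.0168,81.2)
"
```

```text
t=28.53 pos [0.4858 0.229  0.0679] psi 81.2 F [-1.2  0.9 -1.2] w 0.0358 q [ 0.23  0.65  1.78 -0.    0.71 -1.18]
  tx 0.06 ty -0.01 tz 5.11 rx 0.001 ry 0.002 rz -0.001  rows>=1.2
```

View pics/w16.png

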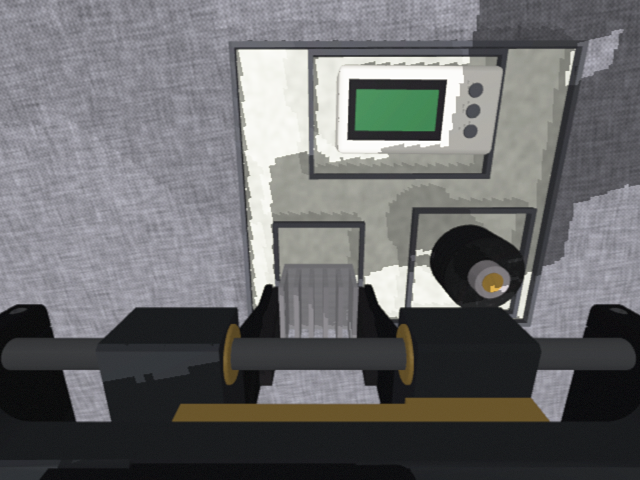

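Request:
send_rows([
  {"tx": 0, "ty": 0, "tz": 1.5, "rx": 0, "ry": 0, "rz": 0},
  {"tx": 0, "ty": 0, "tz": 3.5, "rx": 0, "ry": 0, "rz": 0},
  {"tx": 0, "ty": 0, "tz": 4.6, "rx": 0, "ry": 0, "rz": 0},
  {"tx": 0, "ty": 0, "tz": 5.1, "rx": 0, "ry": 0, "rz": 0},
  {"tx": 0, "ty": 0, "tz": 5.2, "rx": 0, "ry": 0, "rz": 0},
])

```text
time: 28.95
position: [0.4845, 0.2289, 0.0161]
tool_rot: [0.077, 0.997, -0.0, -0.0]
ft_force: [-2.9, -2.0, 13.8]
grip_width: 0.0357
```

Request:
send_rows([
  {"tx": 0, "ty": 0, "tz": 0, "rx": 0, "ry": 0, "rz": 0},
  {"tx": 0, "ty": 0, "tz": 0, "rx": 0, "ry": 0, "rz": 0},
])

```text
time: 29.12
position: [0.4845, 0.2289, 0.0161]
tool_rot: [0.077, 0.997, -0.0, -0.0]
ft_force: [-3.0, -1.9, 6.3]
grip_width: 0.0354
```

Request:
send_rows([
  {"tx": 0, "ty": 0, "tz": 0, "rx": 0, "ry": 0, "rz": 0},
  {"tx": 0, "ty": 0, "tz": 0, "rx": 0, "ry": 0, "rz": 0},
  {"tx": 0, "ty": 0, "tz": 0, "rx": 0, "ry": 0, "rz": 0},
  {"tx": 0, "ty": 0, "tz": 0, "rx": 0, "ry": 0, "rz": 0},
], claw=5.6)

```text
time: 29.45
position: [0.4853, 0.2293, 0.0151]
tool_rot: [0.077, 0.997, 0.0, 0.0]
ft_force: [0.4, -0.2, 0.1]
grip_width: 0.0528
```

Request:
send_rows([
  {"tx": 0, "ty": 0, "tz": -1.5, "rx": 0, "ry": 0, "rz": 0},
  {"tx": 0, "ty": 0, "tz": -4.5, "rx": 0, "ry": 0, "rz": 0},
  {"tx": 0, "ty": 0, "tz": -8, "rx": 0, "ry": 0, "rz": 0},
  {"tx": 0, "ty": 0, "tz": -11, "rx": 0, "ry": 0, "rz": 0},
  {"tx": 0, "ty": 0, "tz": -14, "rx": 0, "ry": 0, "rz": 0},
])

```text
time: 29.87
position: [0.4847, 0.2292, 0.1564]
tool_rot: [0.077, 0.997, 0.0, -0.0]
ft_force: [0.6, 0.4, 0.7]
grip_width: 0.0563
```

Request:
send_rows([
  {"tx": -3, "ty": 1, "tz": -3, "rx": 0, "ry": 0, "rz": 0},
  {"tx": -6, "ty": 2, "tz": -5, "rx": 0, "ry": 0, "rz": 0},
  {"tx": -8, "ty": 3, "tz": -5, "rx": 0, "ry": 0, "rz": 0},
  {"tx": -8, "ty": 3, "tz": -5, "rx": 0, "ry": 0, "rz": 0},
])

```text
time: 30.2
position: [0.5749, 0.2477, 0.2076]
tool_rot: [0.077, 0.997, 0.002, 0.005]
ft_force: [-0.3, 0.4, 0.3]
grip_width: 0.0562
```

```bash
python3 -c "
from h import *
c,W,o=cloud('wrist');cv2.imwrite('pics/w17.png',c['color'][:,:,::-1])
c,W,o=cloud('scene');cv2.imwrite('pics/s17.png',c['color'][:,:,::-1])
c,W,o=cloud('top');cv2.imwrite('pics/t17.png',c['color'][:,:,::-1])
go(.4853,.229,.0168,81.2)
"
```

```text
t=30.35 pos [0.5669 0.2463 0.2039] psi 81.2 F [-0.3  0.6 -1.2] w 0.0557 q [ 0.23  0.54  1.47  0.    1.14 -1.19]
  tx 7.74 ty -2.93 tz 18.74 rx -0.001 ry -0.003 rz -0.000  rows>=4.9
```

View pics/w17.png

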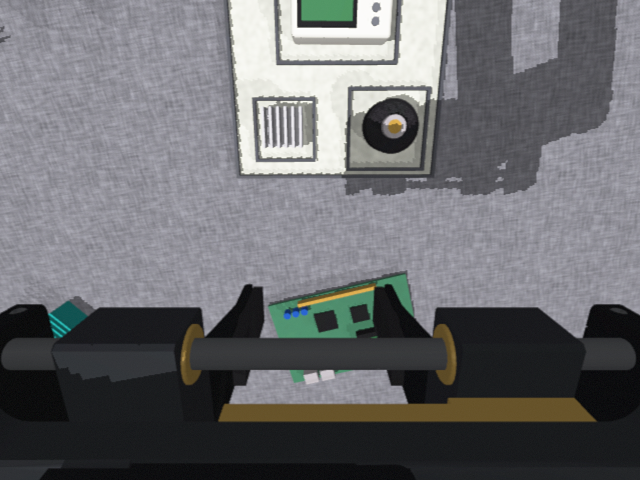

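View pics/s17.png

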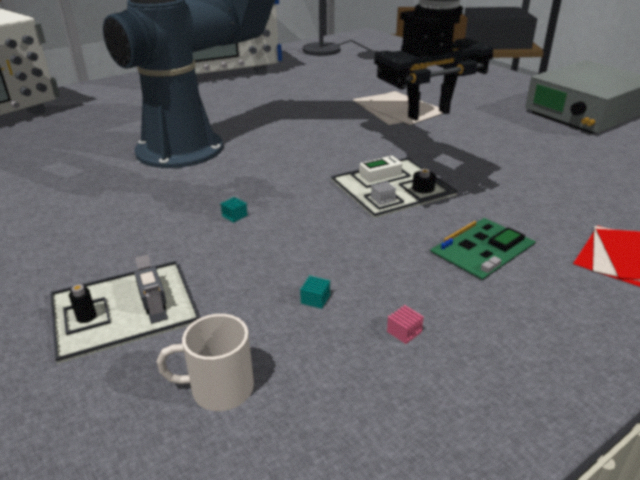

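View pics/t17.png

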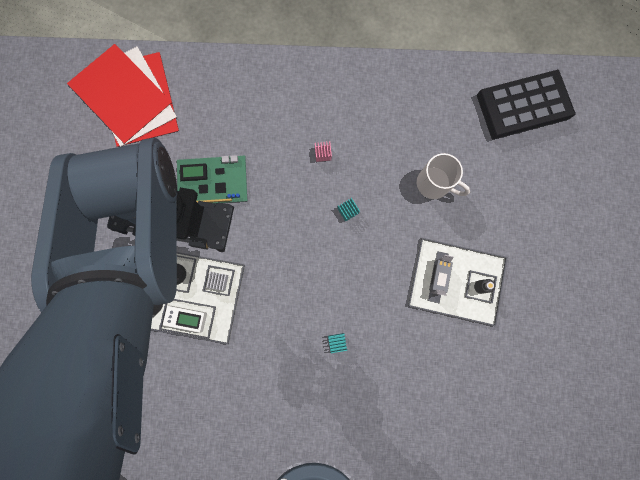

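```bash
python3 -c "
from h import *
c,W,o=cloud('top')
def st(n,x,y,r=.012):
    m=np.hypot(W[:,:,0]-x,W[:,:,1]-y)<r;print(n,m.sum(),np.percentile(W[m][:,2],[5,50,95]).round(4))
st('batt',.5085,-.266);st('batt+x',.5085+.022,-.266-.004,.008);st('batt-x',.5085-.022,-.266+.004,.008)
st('field floor',.52,-.325)
c,W,o=cloud('wrist')
st('hs',.4853,.229);st('wide',.5005,.3285);st('meter',.4100,.291,.02);st('floor',.4853+.005,.275,.008)
robot.hand_in()
print(robot.get_obs()['time'])
"
```

```text
batt 89 [0.037  0.0394 0.0418]
batt+x 38 [0.0366 0.0395 0.0429]
batt-x 42 [0.0375 0.0397 0.0421]
field floor 85 [0.0001 0.0034 0.0062]
hs 554 [0.0086 0.0227 0.0341]
wide 572 [0.0328 0.0432 0.0447]
meter 2266 [0.0032 0.0336 0.0355]
floor 213 [0.0022 0.0033 0.0047]
the job is handed in; nothing more can be done
the job is handed in; nothing more can be done
```

Both kits are made up and handed in at about 30.5 s of the 115 s allowed. I packed the field kit first, then the bench kit, and no check failed.

**Field kit**
- **Battery pack:** it was pushed down until the force rose to about 14 N. Its top measures 39.4 to 39.7 mm at the middle and both ends. Fully home is 40 mm, and the depth map reads about 0.6 mm low on the tray floor. The pictures show both clips over the ends.
- **Slim dummy load:** it stands upright in its pocket.

**Bench kit**
- **Panel meter:** it lies display up in the long pocket, with its top at 33.6 mm (34 expected).
- **Wide dummy load:** it stands in the larger square pocket, with its connector at 43 to 44 mm (44 expected).
- **Heat sink:** the bare aluminium one sits fins up in the smaller pocket, with its fin tips at 34 mm (34 expected).

The demo board, mug and the pink and turquoise look-alikes were not moved. The highest wrist force reading was about 14 N (limit 120 N), and the gripper ended clear of everything.

The wrist and top cameras disagreed by about 2 to 3 mm on where the cradle was. I lined the pack up by its position relative to the clips in the wrist view.

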